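Close out the order-packing bench

ROBOT

A 7-joint arm with a two-finger parallel gripper is mounted at the origin on the work surface. World frame = base frame: x ahead of the robot, y to its left, z up, the work surface at z = 0. Lengths are in m, angles in rad, forces in N, time in s.
With the tool pointing down it reaches from about 0.35 to 0.9 m from the base axis. Payload 8.1 kg.
Tool frame: the origin (TCP) lies on the centre line of the jaws, within the pads' length; the fingertips stand 14 mm ahead of it and the grasp point (between the pads) lies 5 mm behind it; z points along the fingers, y is the direction in which the jaws open and shut (so a half turn about z gives the same grasp; the last joint's range is limited). The gripper opens to 92 mm and grips with 3 to 60 N. Pads are 19 mm wide; open, the fingers measure 130 mm over their backs; the gripper's body (75 mm by 190 mm) begins 47 mm behind the grasp point.
Start: joints at [-1.334, 0.434, 0.025, 1.573, -0.012, 1.134, -0.075], TCP at [0.208, 0.589, 0.241] pointing down, gripper open.
Joint ranges: [-2.62, 2.62], [-0.44, 2.09], [-1.27, 1.32], [0.08, 2.57], [-1.32, 4.46], [0.12, 2], [-2.74, 2.74]. Speed limits (rad/s): [2.22, 2.22, 3.01, 3.01, 3.14, 3.14, 3.14].

INTERFACE

Orientations are given as a rotation vector (axis times angle).
In Python, from cell import arm, optics gives the robot as it stands.
- The arm moves only by the shell command python3 -m creep 'ROWS' [FORCE]. ROWS is JSON, a list of rows, each an object with "translation": the shift along the tool's x, y, z in m, a list of three; "rot": the turn, a rotation vector about the tool's x, y, z in degrees, a list of three; "jaw": the finger opening in m, from 0 to 0.0918. In form: [{"translation": [x, y, z], "rot": [wx, wy, wz], "jaw": jaw}, ...]. A call has 1 to 12 rows; each row shifts and turns the commanded pose from where the row before left it, along the tool's axes as they then stand; what a row does not reach is not made up. A row lasts 1/12 s, in which the tool goes at most 41.7 mm and 7.16 degrees, less where a joint would pass 70% of its speed; a pose out of reach is approached as far as the arm can. A call is refused whole if a number of a shift passes 0.0417 or a number of a turn 7.16, either way. A call with a gripper value outside its range is refused whole. The fingers move at their own pace and stop on an object; FORCE is the grip in N (left out, the last holds). Time passes only in rows, so rows that do not move let the fingers close. It gives the time, the measured TCP pose, the force and the opening at its end, in the units of the state.
- arm.observe(): the state, without advancing time (a new reading comes with each control period).
- optics.get_image(name): name is "scene" or "top" or "wrist"; returns the picture (420x560x3 uint8, red, green, blue); there is no depth.
- optics.camera_info(name): a dict with "fx", "fy", "cx", "cy" (pixels), "R" (3x3) and "t" (3): a world point X has camera coordinates R X + t. Camera axes: x right, y down, z forward; pixel columns grow to the right and rows downward; lengths in m; the calibration is good to about 2 mm. A picture is of the moment at which its call begins: read the wrist's pose just before it. camera_info takes no time and is no camera call; for the wrist camera it gives the pose at the moment of the call.
- arm.sign_off(): hands the job in, once; it reports no verdict.
Trained networks look in the newest picture that a camera, given by its name, has taken for a name from the list of things; names that differ only in an ending like _2 or _b are one class to them, and where a whole thing is asked for, a point or a joint stands for the part that bears it (a point fixed in the world has none). Each returns a list of dicts, best first, with "score" (0 to 1); they miss things now and then, are a little off and sometimes report something else, mostly with a low value. They report only what shows in the picture. A call takes as long as a camera call. They do not tell look-alikes from the thing itself.
- optics.boxes_of(camera, thing): "location" ([column, row] in pixels, amid what is visible of it).
- optics.pinpoint(camera, thing): "location" ([column, row] in pixels: a listed point, or the origin of a listed thing).
The state is a dict: "clock": time; "joints": joint angles; "dq": joint speeds; "joint_efforts": joint torques, N m; "position": TCP position; "ee_rot": TCP orientation; "force": force on the tool from outside, world axes, zero at the start; "ft_torque": the same for the moment, N m; "width": opening from 0.0 (shut) to 1.0 (fully open).
Only numpy, scipy, OpenCV 4.12 (cv2) and the standard library are available. Lean on these libraries where they do the work, as an engineer would, in place of code of your own. Each camera call takes 0.05 s, during which the arm holds its last target.

TASK

Close out the packing bench: slide the brown parcel lengthwise into the slot of the grey scanner until it is fully home against the stop, and with it home press the scanner's green button down. The two cleaner bottles stand on each other's order mats: swap them, so that each stands upright, wholly on the mat of its own colour. Hang every empty basket that is there by its handle on the rack, one to a double hook with its bar across both prongs, leave the other things on the bench where they are, and let go of everything.

Things in the scene. Friction and masses are not known exactly. Their poses are not given: they have to be found in the camera images.
- rack: fixed rack: green posts, orange rail along y, its top 280 mm up. Three double hooks, 150 mm apart, stand out to -x (the robot). Each is two round steel prongs, 8 mm thick, 66 mm apart (fingers pass between), level for 100 mm with axis 270 mm above the table, then turned up to end 114 mm out and 30 mm higher. Origin: on the table below the rail's front face, at mid-length
- scanner: fixed grey parcel scanner 180 (x) x 160 (y) x 125 mm high with a slot at table level in the front (its -x face, towards the robot): slot 80 mm wide, 66 mm high, 105 mm deep to a solid black stop; side walls and roof closed, the table is its floor. Origin: on the table, at the middle of the slot's mouth; x points into the slot
- scan_top (a point): top centre of the green push button (34 mm across) on the scanner's roof, 50 mm behind its front face; pressed straight down
- scan (a joint): travel of that button, m: 0 released, 0.006 fully down (about 5 N); springs back
- parcel: closed brown cardboard parcel 165 (x) x 64 (y) x 50 mm (z), tape along the top, white label; about 0.3 kg. Origin: centre of the underside, x along its length. Home in the scanner, 60 mm of it still stands out of the slot
- bottle_blue: upright white cleaner bottle with blue band and blue cap: body 60 mm across and 98 mm high, cap 36 mm across from 107 to 145 mm height; about 0.3 kg. Origin: centre of the underside, z up
- mat_blue: flat blue order mat, 100 x 100 x 4 mm, fixed on the table. Origin: centre of its underside
- bottle_orange: upright white cleaner bottle with orange band and orange cap: body 60 mm across and 98 mm high, cap 36 mm across from 107 to 145 mm height; about 0.3 kg. Origin: centre of the underside, z up
- mat_orange: flat orange order mat, 100 x 100 x 4 mm, fixed on the table. Origin: centre of its underside
- basket0: empty red plastic basket with black bail handle: open box 84 (x) x 118 (y) x 60 mm high, wall 4 mm; uprights at y = +-59 mm carry a straight bar, 12 x 12 mm section, 122 mm long along y, its centre 125 mm above the underside. 180 g. Origin: centre of the underside, z up. May be absent
- bar0 (a point): centre of the handle bar of the red basket; its y lies along the bar
- basket1: empty yellow plastic basket with black bail handle: open box 84 (x) x 118 (y) x 60 mm high, wall 4 mm; uprights at y = +-59 mm carry a straight bar, 12 x 12 mm section, 122 mm long along y, its centre 125 mm above the underside. 180 g. Origin: centre of the underside, z up. May be absent
- bar1 (a point): centre of the handle bar of the yellow basket; its y lies along the bar
- basket2: empty green plastic basket with black bail handle: open box 84 (x) x 118 (y) x 60 mm high, wall 4 mm; uprights at y = +-59 mm carry a straight bar, 12 x 12 mm section, 122 mm long along y, its centre 125 mm above the underside. 180 g. Origin: centre of the underside, z up. May be absent
- bar2 (a point): centre of the handle bar of the green basket; its y lies along the bar
- hook0 (a point): left (+y) double hook of the rack: the point where the centre of a hung basket's bar lies, midway between the two prongs, 62 mm out from the rail and 10 mm above the prongs' axis; x points from the prongs' tips to the rail, y along the rail
- hook1 (a point): middle double hook of the rack: the point where the centre of a hung basket's bar lies, midway between the two prongs, 62 mm out from the rail and 10 mm above the prongs' axis; x points from the prongs' tips to the rail, y along the rail
- hook2 (a point): right (-y) double hook of the rack: the point where the centre of a hung basket's bar lies, midway between the two prongs, 62 mm out from the rail and 10 mm above the prongs' axis; x points from the prongs' tips to the rail, y along the rail
- tape_roll: bystander, to be left alone: roll of tan packing tape lying flat, 100 mm across, 48 mm high. Origin: centre of the underside
- calculator: bystander, to be left alone: black desk calculator 75 x 130 x 20 mm. Origin: centre of the underside
- stapler: bystander, to be left alone: red stapler 40 x 140 x 48 mm. Origin: centre of the underside
- mug: bystander, to be left alone: white mug 80 mm across, 90 mm high. Origin: centre of the underside
- label_roll: bystander, to be left alone: roll of white labels standing up, 72 mm across, 60 mm high. Origin: centre of the underside
Mind the look-alikes: they are no part of the job. Several things have the shape of the mat_blue; the one meant has the colours described above.

How it is judged:
By the outcome, as a careful person would: the job done as asked, in the order asked, and still so for the second after the job is handed in, with the robot touching nothing.
Of basket0, basket1, basket2 only 2 to 3 are there at a start; the rules pass over those that are not, and their reading is None.
At some moment in a run one of parcel, basket0, basket1, basket2 may be knocked a few centimetres aside while the robot is not near it.
It also fails if it takes over 208 s, if anything falls off the work surface, if the arm or the gripper's body presses on something with over 40 N, if the wrist force passes 120 N, or if a joint passes its speed limit or range.

## Working session

There is one attempt and no reset: what is moved stays moved. The work goes in short steps, Python scripts to look and compute and a shell command to move; the robot and the scene stay as the last step left them, time stands still between calls to the robot, and variables do not carry over. Pictures are saved under pics/ and viewed, and the job is handed in when it is done.

```bash
ls; mkdir -p pics; python3 - <<'E'
from cell import arm, optics
import cv2
print(arm.observe())
for n in ["scene","top","wrist"]:
    im=optics.get_image(n); cv2.imwrite(f"pics/{n}0.png",im[:,:,::-1])
    print(n,optics.camera_info(n))
E
```

```text
pics
{'clock': 0.0, 'joints': array([-1.3336154 ,  0.43519436,  0.02492587,  1.5741416 , -0.01158206,
        1.13401558, -0.0750941 ]), 'dq': array([-1.20064388e-03,  8.88191894e-04, -7.91156596e-05,  1.02742493e-03,
        3.46133339e-04, -9.36221754e-04, -6.03456875e-04]), 'joint_efforts': array([ 1.52048106e-03, -6.67865038e+01,  9.85623635e-01, -3.14449346e+01,
       -6.04663719e-02,  4.29621502e-02,  1.73947656e-04]), 'position': array([0.20816116, 0.58876374, 0.239945  ]), 'ee_rot': array([-5.31162101e-01, -3.09622911e+00,  2.52723781e-03]), 'force': array([-0.22730962,  0.56960348, -0.09270183]), 'ft_torque': array([-0.05346554, -0.04584906, -0.01558462]), 'width': 0.9999031566707378}
scene {'fx': 415.77023855963097, 'fy': 415.77023855963097, 'cx': 282.3226256339609, 'cy': 210.79248392799508, 'R': array([[-0.72188617,  0.69179197,  0.01744216],
       [ 0.46035358,  0.49889342, -0.73428873],
       [-0.51667682, -0.52204332, -0.67861317]]), 't': array([ 0.32186965, -0.10197106,  1.53261855])}
top {'fx': 445.35426258642894, 'fy': 445.35426258642894, 'cx': 280.387318745901, 'cy': 207.67543333224202, 'R': array([[ 0.00648785, -0.99971832, -0.0228294 ],
       [-0.9983057 , -0.00515516, -0.05795817],
       [ 0.05782416,  0.02316674, -0.99805795]]), 't': array([0.05209261, 0.44790758, 1.46596413])}
wrist {'fx': 376.5392007369275, 'fy': 376.5392007369275, 'cx': 282.3555793327642, 'cy': 205.14397572213747, 'R': array([[ 3.33667729e-01,  9.42690748e-01,  3.65913644e-05],
       [ 9.02402985e-01, -3.19419001e-01,  2.89206421e-01],
       [ 2.72643905e-01, -9.64658293e-02, -9.57266757e-01]]), 't': array([-0.62533558, -0.0367155 ,  0.39006551])}
```

View pics/top0.png

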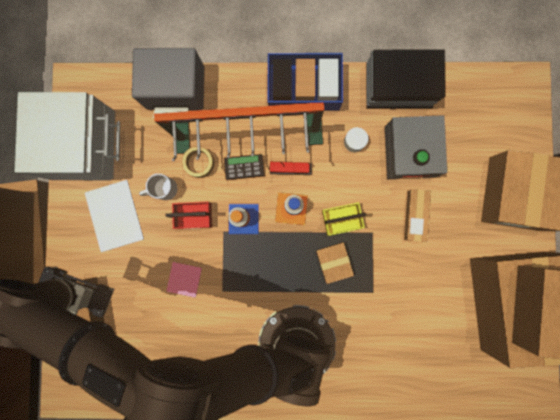

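View pics/scene0.png

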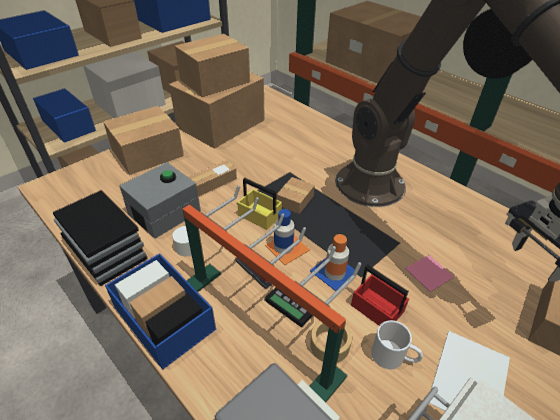

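View pics/wrist0.png

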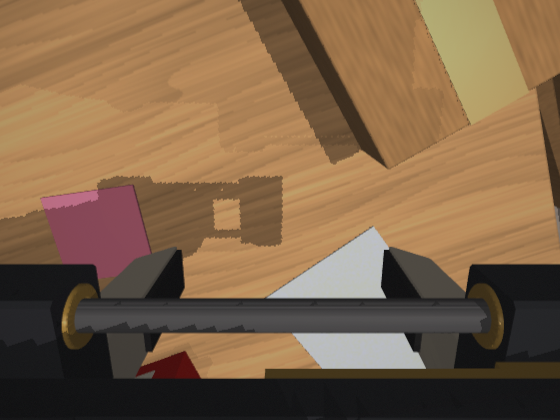

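The top view shows the red basket (192,215), yellow basket (345,219), a parcel with a label (418,215), and a second brown box on the black mat (335,263). The orange-cap bottle is on the blue mat (243,218) and the blue-cap bottle is on the orange mat (292,207). I don't see a green basket.

```bash
cat > h.py <<'E'
from cell import arm, optics
import cv2, numpy as np
from scipy.spatial.transform import Rotation as Rot
def proj(n,X,ci=None):
    c=ci or optics.camera_info(n); p=np.asarray(c["R"])@np.asarray(X,float)+c["t"]
    return np.array([c["fx"]*p[0]/p[2]+c["cx"],c["fy"]*p[1]/p[2]+c["cy"]])
def ray(n,uv,z,ci=None):
    c=ci or optics.camera_info(n); d=np.array([(uv[0]-c["cx"])/c["fx"],(uv[1]-c["cy"])/c["fy"],1.])
    R=np.asarray(c["R"]); o=-R.T@c["t"]; w=R.T@d
    return o+w*(z-o[2])/w[2]
def crop(n,fn,u0,u1,v0,v1,s=4):
    im=optics.get_image(n)[:,:,::-1]
    cv2.imwrite("pics/"+fn,cv2.resize(np.ascontiguousarray(im[v0:v1,u0:u1]),None,fx=s,fy=s,interpolation=cv2.INTER_CUBIC))
def st():
    s=arm.observe(); R=Rot.from_rotvec(s["ee_rot"]).as_matrix()
    yaw=np.degrees(np.arctan2(R[1,1],R[0,1]))
    print("t",round(s["clock"],2),"pos",s["position"].round(4),"yawY",round(yaw,1),"z",R[:,2].round(3),"F",s["force"].round(1),"w",round(s["width"]*0.0918,4),"q",s["joints"].round(2))
    return s,R
def to(target,ydir=None):
    """print tool-frame shift to target, and rotation about tool to have z down & tool y along angle ydir(deg)"""
    s,R=st(); d=R.T@(np.array(target)-s["position"]); print("shift tool",(d*1000).round(1))
    if ydir is not None:
        a=np.radians(ydir); y=np.array([np.cos(a),np.sin(a),0]); z=np.array([0,0,-1.]); 
        if y@R[:,1]<0: y=-y
        x=np.cross(y,z); G=np.stack([x,y,z],1); print("rot tool deg",np.degrees(Rot.from_matrix(R.T@G).as_rotvec()).round(1)); 
        print("shift in goal frame",(G.T@(np.array(target)-s["position"])*1000).round(1))
E
python3 - <<'E'
from h import *
hs=dict(rack=0,scanner=0,scan_top=.13,parcel=0,bottle_blue=.004,mat_blue=0,bottle_orange=.004,mat_orange=0,basket0=0,basket1=0,basket2=0,bar0=.125,bar1=.125,bar2=.125,hook0=.28,hook1=.28,hook2=.28,tape_roll=0,calculator=0,stapler=0,mug=0,label_roll=0)
for n in ["top","scene"]:
    optics.get_image(n)
    print(n)
    for k,z in hs.items():
        r=optics.pinpoint(n,k)
        print(k,[(round(float(a["score"]),2),np.round(a["location"]).tolist(),ray(n,a["location"],z).round(3)[:2].tolist()) for a in r[:3]])
E
```

```text
top
rack []
scanner [(0.98, [413.0, 182.0], [0.537, -0.389]), (0.68, [187.0, 214.0], [0.426, 0.369])]
scan_top [(0.64, [421.0, 152.0], [0.614, -0.379]), (0.59, [341.0, 221.0], [0.401, -0.133]), (0.47, [417.0, 215.0], [0.42, -0.364])]
parcel [(0.81, [414.0, 216.0], [0.425, -0.388])]
bottle_blue [(0.56, [293.0, 206.0], [0.456, 0.014]), (0.27, [414.0, 217.0], [0.419, -0.387])]
mat_blue [(0.66, [184.0, 281.0], [0.203, 0.376]), (0.57, [242.0, 216.0], [0.42, 0.185]), (0.4, [244.0, 167.0], [0.587, 0.178])]
bottle_orange []
mat_orange []
basket0 [(0.95, [340.0, 220.0], [0.407, -0.144]), (0.71, [192.0, 213.0], [0.428, 0.352]), (0.6, [290.0, 170.0], [0.575, 0.023])]
basket1 [(0.95, [340.0, 220.0], [0.407, -0.144]), (0.71, [192.0, 213.0], [0.428, 0.352]), (0.6, [290.0, 170.0], [0.575, 0.023])]
basket2 [(0.95, [340.0, 220.0], [0.407, -0.144]), (0.71, [192.0, 213.0], [0.428, 0.352]), (0.6, [290.0, 170.0], [0.575, 0.023])]
bar0 [(0.75, [184.0, 219.0], [0.406, 0.349]), (0.71, [344.0, 217.0], [0.414, -0.144])]
bar1 [(0.75, [184.0, 219.0], [0.406, 0.349]), (0.71, [344.0, 217.0], [0.414, -0.144])]
bar
[... 1856 characters left out ...]
 [255.0, 183.0], [0.411, -0.166])]
hook0 [(0.97, [331.0, 273.0], [0.611, 0.313]), (0.86, [278.0, 238.0], [0.623, 0.166]), (0.7, [234.0, 208.0], [0.634, 0.019])]
hook1 [(0.97, [331.0, 273.0], [0.611, 0.313]), (0.86, [278.0, 238.0], [0.623, 0.166]), (0.7, [234.0, 208.0], [0.634, 0.019])]
hook2 [(0.97, [331.0, 273.0], [0.611, 0.313]), (0.86, [278.0, 238.0], [0.623, 0.166]), (0.7, [234.0, 208.0], [0.634, 0.019])]
tape_roll [(0.77, [328.0, 345.0], [0.601, 0.33]), (0.61, [165.0, 171.0], [0.51, -0.569])]
calculator [(0.86, [290.0, 306.0], [0.59, 0.182])]
stapler [(0.76, [259.0, 275.0], [0.581, 0.041])]
mug [(0.77, [387.0, 351.0], [0.506, 0.441])]
label_roll [(0.61, [187.0, 250.0], [0.677, -0.181])]
```

```bash
python3 - <<'E'
from h import *
crop("top","c1.png",145,345,95,245,4); crop("top","c2.png",300,460,100,290,3)
crop("scene","c3.png",150,420,150,370,3)
E
```

```text
(no output)
```

View pics/c1.png

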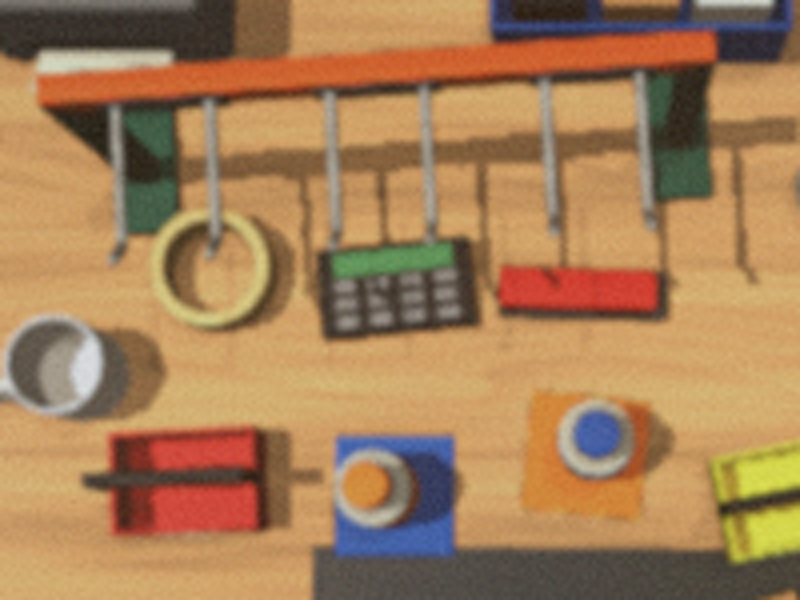

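View pics/c2.png

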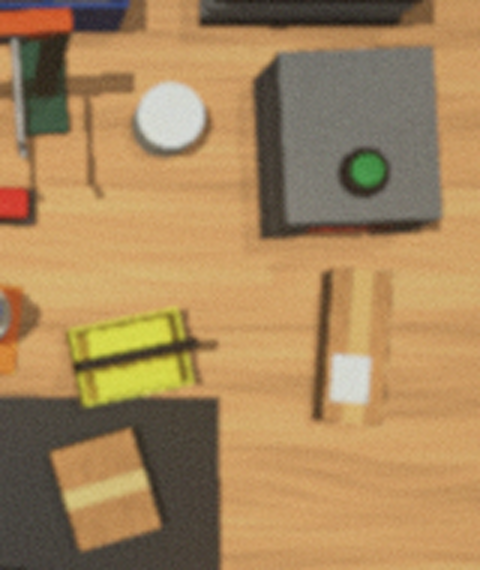

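View pics/c3.png

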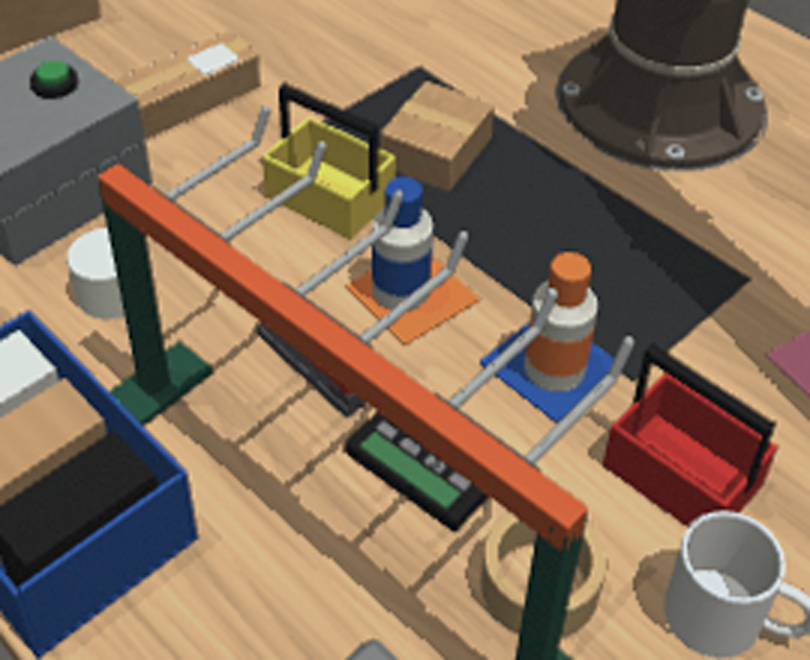

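Two brown boxes: (418,215) is long and narrow with a white label and lengthwise tape, matching the 165x64 parcel. (335,263) on the black mat is short and has no label, so it's a look-alike. Two mat candidates for mat_blue: (243,218) is blue and (184,281) is pink, so I take the first. The crops confirm both. Next I'll measure corners.

```bash
python3 - <<'E'
from h import *
f=lambda p,s,o:(p[0]/s+o[0],p[1]/s+o[1])
c2=lambda p:f(p,3,(300,100)); c1=lambda p:f(p,4,(145,95))
for nm,p,z in [("scanFL",(288,225),.125),("scanFR",(440,218),.125),("scanBR",(433,47),.125),("scanBL",(277,57),.125),("btn",(367,170),.131),
 ("pTL",(332,268),.05),("pTR",(392,270),.05),("pBR",(381,425),.05),("pBL",(322,418),.05)]:
    print(nm,ray("top",c2(p),z).round(3))
for nm,p,z in [("matB",q,.004) for q in [(336,437),(454,436),(454,556),(335,555)]]+[("matO",q,.004) for q in [(533,392),(651,404),(639,518),(523,508)]]+[("capO",(367,485),.145),("capB",(598,431),.145)]+[("tip",q,.30) for q in [(118,255),(212,247),(334,240),(431,235),(555,228),(650,222)]]+[("root",q,.274) for q in [(115,106),(208,100),(329,94),(424,87),(544,80),(640,74)]]+[("redbar",(84,481),.131),("redbar",(258,474),.131),("yelbar",None,0)]:
    if p: print(nm,ray("top",c1(p),z).round(3))
for p in [(76,366),(214,344),]: print("yelbar",ray("top",c2(p),.131).round(3))
E
```

```text
scanFL [ 0.543 -0.302  0.125]
scanFR [ 0.551 -0.456  0.125]
scanBR [ 0.728 -0.452  0.125]
scanBL [ 0.717 -0.292  0.125]
btn [ 0.599 -0.381  0.131]
pTL [ 0.507 -0.366  0.05 ]
pTR [ 0.505 -0.43   0.05 ]
pBR [ 0.339 -0.416  0.05 ]
pBL [ 0.346 -0.354  0.05 ]
matB [0.459 0.227 0.004]
matB [0.46  0.128 0.004]
matB [0.36  0.127 0.004]
matB [0.36  0.227 0.004]
matO [0.497 0.062 0.004]
matO [ 0.488 -0.036  0.004]
matO [ 0.392 -0.027  0.004]
matO [0.4   0.07  0.004]
capO [0.413 0.184 0.145]
capB [0.455 0.009 0.145]
tip [0.562 0.336 0.3  ]
tip [0.568 0.272 0.3  ]
tip [0.573 0.189 0.3  ]
tip [0.576 0.124 0.3  ]
tip [0.581 0.04  0.3  ]
tip [ 0.586 -0.024  0.3  ]
root [0.671 0.347 0.274]
root [0.675 0.282 0.274]
root [0.68  0.198 0.274]
root [0.685 0.132 0.274]
root [0.69  0.049 0.274]
root [ 0.694 -0.018  0.274]
redbar [0.416 0.403 0.131]
redbar [0.422 0.269 0.131]
yelbar [ 0.398 -0.085  0.131]
yelbar [ 0.421 -0.225  0.131]
```

```bash
python3 - <<'E'
from h import *
to([0.45,0.45,0.25],85.5); to([0.42,-0.386,0.2],85.5); to([0.354,-0.386,0.15],85.5)
E
```

```text
t 2.6 pos [0.2083 0.5893 0.2407] yawY 70.5 z [-0.  0. -1.] F [ 0.7 -0.2  0.7] w 0.0918 q [-1.33  0.43  0.02  1.57 -0.01  1.13 -0.08]
shift tool [-274.3  -50.7   -9.3]
rot tool deg [  0.  -0. -15.]
shift in goal frame [-251.9 -119.9   -9.3]
t 2.6 pos [0.2083 0.5893 0.2407] yawY 70.5 z [-0.  0. -1.] F [ 0.7 -0.2  0.7] w 0.0918 q [-1.33  0.43  0.02  1.57 -0.01  1.13 -0.08]
shift tool [-524.7 -848.9   40.7]
rot tool deg [  0.  -0. -15.]
shift in goal frame [-287.5 -955.6   40.7]
t 2.6 pos [0.2083 0.5893 0.2407] yawY 70.5 z [-0.  0. -1.] F [ 0.7 -0.2  0.7] w 0.0918 q [-1.33  0.43  0.02  1.57 -0.01  1.13 -0.08]
shift tool [-462.4 -870.9   90.7]
rot tool deg [  0.  -0. -15.]
shift in goal frame [-221.7 -960.8   90.7]
```

```bash
python3 -m creep '[{"translation":[0,0,0],"rot":[0,0,-5],"jaw":0.0918},{"translation":[0,0,0],"rot":[0,0,-5],"jaw":0.0918},{"translation":[0,0,0],"rot":[0,0,-5],"jaw":0.0918},{"translation":[-0.036,-0.017,0],"rot":[0,0,0],"jaw":0.0918},{"translation":[-0.036,-0.017,0],"rot":[0,0,0],"jaw":0.0918},{"translation":[-0.036,-0.017,0],"rot":[0,0,0],"jaw":0.0918},{"translation":[-0.036,-0.017,0],"rot":[0,0,0],"jaw":0.0918},{"translation":[-0.036,-0.017,0],"rot":[0,0,0],"jaw":0.0918},{"translation":[-0.036,-0.017,0],"rot":[0,0,0],"jaw":0.0918},{"translation":[-0.036,-0.017,0],"rot":[0,0,0],"jaw":0.0918}]' 40
python3 - <<'E'
from h import *
to([0.354,-0.386,0.15],85.5)
E
```

```text
clock: 3.43
position: [0.4518, 0.4498, 0.2409]
ee_rot: [0.122, 3.139, 0.0]
force: [0.5, -0.4, -0.0]
width: 0.997
t 3.43 pos [0.4518 0.4498 0.2409] yawY 85.5 z [ 0.  0. -1.] F [ 0.5 -0.4 -0. ] w 0.0915 q [-0.89  0.45  0.04  1.54 -0.02  1.15  0.64]
shift tool [  32.5 -840.9   90.7]
rot tool deg [0. 0. 0.]
shift in goal frame [  31.9 -840.9   90.9]
```

```bash
python3 -m creep '[{"translation":[0,-0.04,0],"rot":[0,0,0],"jaw":0.0918},{"translation":[0,-0.04,0],"rot":[0,0,0],"jaw":0.0918},{"translation":[0,-0.04,0],"rot":[0,0,0],"jaw":0.0918},{"translation":[0,-0.04,0],"rot":[0,0,0],"jaw":0.0918},{"translation":[0,-0.04,0],"rot":[0,0,0],"jaw":0.0918},{"translation":[0,-0.04,0],"rot":[0,0,0],"jaw":0.0918},{"translation":[0,-0.04,0],"rot":[0,0,0],"jaw":0.0918},{"translation":[0,-0.04,0],"rot":[0,0,0],"jaw":0.0918},{"translation":[0,-0.04,0],"rot":[0,0,0],"jaw":0.0918},{"translation":[0,-0.04,0],"rot":[0,0,0],"jaw":0.0918},{"translation":[0,-0.04,0],"rot":[0,0,0],"jaw":0.0918},{"translation":[0,-0.04,0],"rot":[0,0,0],"jaw":0.0918}]' && python3 -m creep '[{"translation":[0,-0.04,0],"rot":[0,0,0],"jaw":0.0918},{"translation":[0,-0.04,0],"rot":[0,0,0],"jaw":0.0918},{"translation":[0,-0.04,0],"rot":[0,0,0],"jaw":0.0918},{"translation":[0,-0.04,0],"rot":[0,0,0],"jaw":0.0918},{"translation":[0,-0.04,0],"rot":[0,0,0],"jaw":0.0918},{"translation":[0.01,-0.04,0.02],"rot":[0,0,0],"jaw":0.0918},{"translation":[0.01,-0.04,0.02],"rot":[0,0,0],"jaw":0.0918},{"translation":[0.01,-0.04,0.02],"rot":[0,0,0],"jaw":0.0918},{"translation":[0,-0.04,0.02],"rot":[0,0,0],"jaw":0.0918}]'
python3 - <<'E'
from h import *
to([0.354,-0.386,0.15],85.5)
im=optics.get_image("wrist"); cv2.imwrite("pics/w1.png",im[:,:,::-1])
crop("top","t1.png",300,460,100,290,3)
E
```

```text
clock: 4.43
position: [0.4124, -0.0294, 0.2411]
ee_rot: [0.122, 3.138, 0.001]
force: [0.8, -0.1, -0.1]
width: 0.999
clock: 5.18
position: [0.3567, -0.3723, 0.167]
ee_rot: [0.124, 3.139, 0.0]
force: [0.5, -0.1, 0.4]
width: 1.002
t 5.18 pos [ 0.3567 -0.3723  0.167 ] yawY 85.5 z [ 0.  0. -1.] F [ 0.5 -0.1  0.4] w 0.092 q [ 0.31  0.36  0.52  1.96 -0.23  0.88  2.44]
shift tool [  1.6 -13.8  17. ]
rot tool deg [ 0.  0. -0.]
shift in goal frame [  1.6 -13.8  17. ]
```

View pics/w1.png

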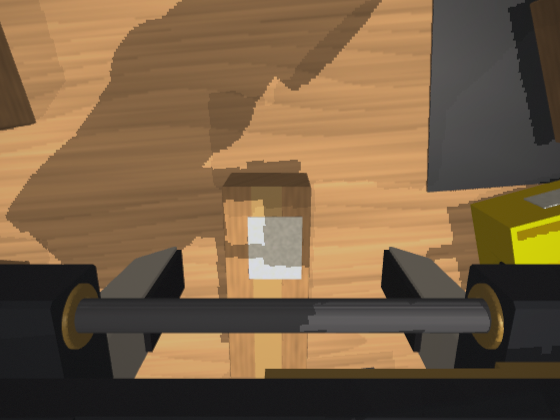

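View pics/t1.png

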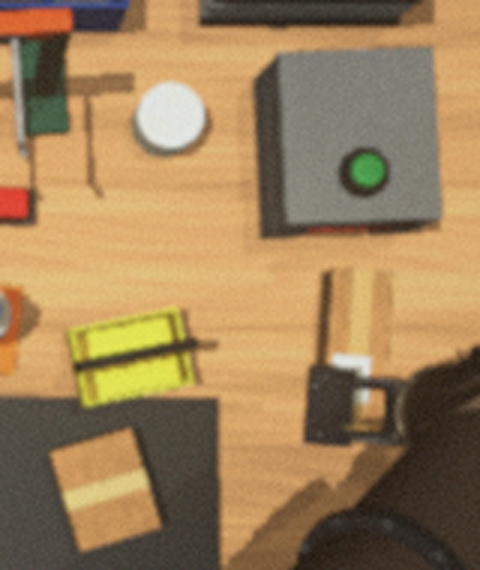

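```bash
python3 - <<'E'
from h import *
for p in [(223,186),(311,186),(230,375),(308,375)]: print(ray("wrist",p,.05).round(4))
s,R=st(); print(proj("wrist",s["position"]), proj("wrist",s["position"]+[0,0,-.1]))
E
```

```text
[ 0.3382 -0.4164  0.05  ]
[ 0.3435 -0.3543  0.05  ]
[ 0.4989 -0.4317  0.05  ]
[ 0.5044 -0.3671  0.05  ]
t 5.28 pos [ 0.3552 -0.376   0.1652] yawY 85.1 z [-0.004 -0.002 -1.   ] F [0.6 0.9 0.4] w 0.0919 q [ 0.31  0.37  0.52  1.96 -0.23  0.88  2.44]
[281.24267723 281.23430938] [281.82786244 210.69923997]
```

```bash
python3 -m creep '[{"translation":[0.001,-0.006,0.01],"rot":[0,0,0],"jaw":0.0918},{"translation":[0.001,-0.005,0.01],"rot":[0,0,0],"jaw":0.0918},{"translation":[0,0,0.02],"rot":[0,0,0],"jaw":0.0918},{"translation":[0,0,0.02],"rot":[0,0,0],"jaw":0.0918},{"translation":[0,0,0],"rot":[0,0,0],"jaw":0.0918},{"translation":[0,0,0],"rot":[0,0,0],"jaw":0.0918}]'
python3 - <<'E'
from h import *
to([0.353,-0.3865,0.022],85.)
E
```

```text
clock: 5.78
position: [0.3558, -0.3803, 0.107]
ee_rot: [-0.12, -3.138, -0.002]
force: [-0.2, -0.5, 0.8]
width: 0.999
t 5.78 pos [ 0.3558 -0.3803  0.107 ] yawY 85.6 z [-0.001  0.002 -1.   ] F [-0.2 -0.5  0.8] w 0.0917 q [ 0.37  0.45  0.47  2.01 -0.3   0.75  2.51]
shift tool [ 2.2 -6.5 85. ]
rot tool deg [ 0.1 -0.1  0.6]
shift in goal frame [ 2.2 -6.4 85. ]
```

```bash
python3 -m creep '[{"translation":[0.001,-0.003,0.02],"rot":[0,0,0],"jaw":0.0918},{"translation":[0.001,-0.003,0.02],"rot":[0,0,0],"jaw":0.0918},{"translation":[0,0,0.02],"rot":[0,0,0],"jaw":0.0918},{"translation":[0,0,0.015],"rot":[0,0,0],"jaw":0.0918},{"translation":[0,0,0.008],"rot":[0,0,0],"jaw":0.0918},{"translation":[0,0,0],"rot":[0,0,0],"jaw":0.0918},{"translation":[0,0,0],"rot":[0,0,0],"jaw":0.0918}]'
python3 - <<'E'
from h import *
to([0.353,-0.3865,0.022],85.)
E
```

```text
clock: 6.37
position: [0.3539, -0.3876, 0.0254]
ee_rot: [0.122, 3.138, -0.001]
force: [-0.8, 0.1, -0.8]
width: 1.003
t 6.37 pos [ 0.3539 -0.3876  0.0254] yawY 85.6 z [ 0.001 -0.    -1.   ] F [-0.8  0.1 -0.8] w 0.0921 q [ 0.45  0.59  0.39  2.05 -0.39  0.58  2.6 ]
shift tool [1.  1.  3.4]
rot tool deg [-0.   0.   0.6]
shift in goal frame [1.  1.  3.4]
```

```bash
python3 -m creep '[{"translation":[0,0,0.002],"rot":[0,0,0],"jaw":0.03},{"translation":[0,0,0],"rot":[0,0,0],"jaw":0.03},{"translation":[0,0,0],"rot":[0,0,0],"jaw":0.03},{"translation":[0,0,0],"rot":[0,0,0],"jaw":0.03},{"translation":[0,0,0],"rot":[0,0,0],"jaw":0.03},{"translation":[0,0,0],"rot":[0,0,0],"jaw":0.03}]' 25; python3 -m creep '[{"translation":[-0.01,0,0],"rot":[0,0,0],"jaw":0.03},{"translation":[-0.01,0,0],"rot":[0,0,-2],"jaw":0.03},{"translation":[-0.005,0,0],"rot":[0,0,-3],"jaw":0.03},{"translation":[0,0,0],"rot":[0,0,-2],"jaw":0.03},{"translation":[0,0,0],"rot":[0,0,0],"jaw":0.03},{"translation":[0,0,0],"rot":[0,0,0],"jaw":0.03}]'
python3 - <<'E'
from h import *
to([0.378,-0.389,0.022],93.)
crop("top","t2.png",300,460,100,290,3)
E
```

```text
clock: 6.87
position: [0.3534, -0.387, 0.0228]
ee_rot: [0.122, 3.139, 0.001]
force: [-1.0, 3.0, 6.9]
width: 0.698
clock: 7.37
position: [0.3788, -0.3896, 0.0229]
ee_rot: [-0.067, 3.139, -0.001]
force: [3.2, -0.6, 3.5]
width: 0.695
t 7.37 pos [ 0.3788 -0.3896  0.0229] yawY 92.5 z [ 0.001 -0.001 -1.   ] F [ 3.2 -0.6  3.5] w 0.0638 q [ 0.45  0.6   0.35  2.   -0.35  0.59  2.65]
shift tool [0.7 0.6 0.9]
rot tool deg [-0.   0.1 -0.5]
shift in goal frame [0.7 0.6 0.9]
```

View pics/t2.png

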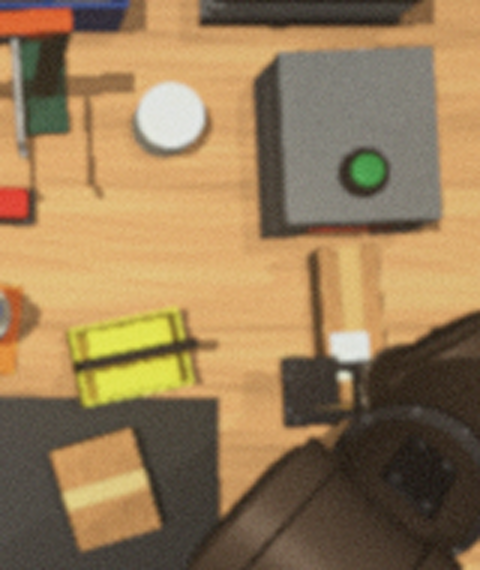

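```bash
python3 - <<'E'
from h import *
for p in [(315,247),(382,246)]: print(ray("top",(300+p[0]/3,100+p[1]/3),.05).round(3))
E
python3 -m creep '[{"translation":[-0.01,0,0],"rot":[0,0,0],"jaw":0.03},{"translation":[-0.01,0,0],"rot":[0,0,0],"jaw":0.03},{"translation":[-0.01,0,0],"rot":[0,0,0],"jaw":0.03},{"translation":[-0.01,0,0],"rot":[0,0,0],"jaw":0.03},{"translation":[-0.01,0,0],"rot":[0,0,0],"jaw":0.03},{"translation":[0,0,0],"rot":[0,0,0],"jaw":0.03}]'
```

```text
[ 0.53  -0.348  0.05 ]
[ 0.531 -0.42   0.05 ]
clock: 7.92
position: [0.4283, -0.3871, 0.0228]
ee_rot: [0.067, -3.14, -0.0]
force: [1.5, -0.7, 7.1]
width: 0.695
```

```bash
python3 -m creep '[{"translation":[-0.01,0,0],"rot":[0,0,0],"jaw":0.03},{"translation":[-0.01,0,0],"rot":[0,0,0],"jaw":0.03},{"translation":[-0.01,0,0],"rot":[0,0,0],"jaw":0.03},{"translation":[-0.01,0,0],"rot":[0,0,0],"jaw":0.03},{"translation":[-0.01,0,0],"rot":[0,0,0],"jaw":0.03},{"translation":[0,0,0],"rot":[0,0,0],"jaw":0.03},{"translation":[0,0,0],"rot":[0,0,0],"jaw":0.03}]'
python3 - <<'E'
from h import *
to([0.499,-.3825,.022],93)
crop("top","t3.png",300,460,100,290,3)
E
```

```text
clock: 8.5
position: [0.4784, -0.385, 0.0228]
ee_rot: [-0.067, 3.141, -0.001]
force: [2.2, -0.3, 5.0]
width: 0.697
t 8.5 pos [ 0.4784 -0.385   0.0228] yawY 92.5 z [ 0. -0. -1.] F [ 2.2 -0.3  5. ] w 0.0639 q [ 0.34  0.69  0.37  1.82 -0.36  0.7   2.53]
shift tool [-20.7   1.6   0.9]
rot tool deg [-0.   0.  -0.5]
shift in goal frame [-20.7   1.4   0.8]
```

View pics/t3.png

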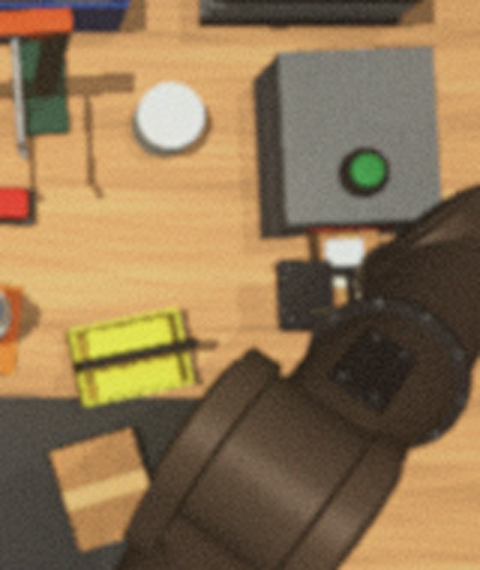

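Going in cleanly. Creep the rest while watching the force.

```bash
python3 -m creep '[{"translation":[-0.006,0,0],"rot":[0,0,0],"jaw":0.03},{"translation":[-0.006,0,0],"rot":[0,0,0],"jaw":0.03},{"translation":[-0.004,0,0],"rot":[0,0,0],"jaw":0.03},{"translation":[0,0,0],"rot":[0,0,0],"jaw":0.03},{"translation":[0,0,0],"rot":[0,0,0],"jaw":0.03}]'; python3 -m creep '[{"translation":[-0.002,0,0],"rot":[0,0,0],"jaw":0.03},{"translation":[-0.002,0,0],"rot":[0,0,0],"jaw":0.03},{"translation":[0,0,0],"rot":[0,0,0],"jaw":0.03},{"translation":[0,0,0],"rot":[0,0,0],"jaw":0.03}]'
```

```text
clock: 8.97
position: [0.4927, -0.3846, 0.0228]
ee_rot: [0.066, -3.139, -0.0]
force: [-4.0, -0.5, 8.4]
width: 0.697
clock: 9.3
position: [0.4957, -0.3846, 0.0228]
ee_rot: [0.065, -3.138, -0.001]
force: [-6.2, -0.3, 11.5]
width: 0.696
```

```bash
python3 -m creep '[{"translation":[-0.002,0,0],"rot":[0,0,0],"jaw":0.03},{"translation":[-0.002,0,0],"rot":[0,0,0],"jaw":0.03},{"translation":[0,0,0],"rot":[0,0,0],"jaw":0.03},{"translation":[0,0,0],"rot":[0,0,0],"jaw":0.03}]'; python3 - <<'E'
from h import *
st()
im=optics.get_image("wrist"); cv2.imwrite("pics/w2.png",im[:,:,::-1])
E
```

```text
clock: 9.63
position: [0.4998, -0.3844, 0.0228]
ee_rot: [0.065, -3.138, -0.0]
force: [-6.7, -1.3, 11.0]
width: 0.701
t 9.63 pos [ 0.4998 -0.3844  0.0228] yawY 92.4 z [-0.003  0.    -1.   ] F [-6.7 -1.3 11. ] w 0.0644 q [ 0.32  0.71  0.37  1.78 -0.36  0.73  2.5 ]
```

View pics/w2.png

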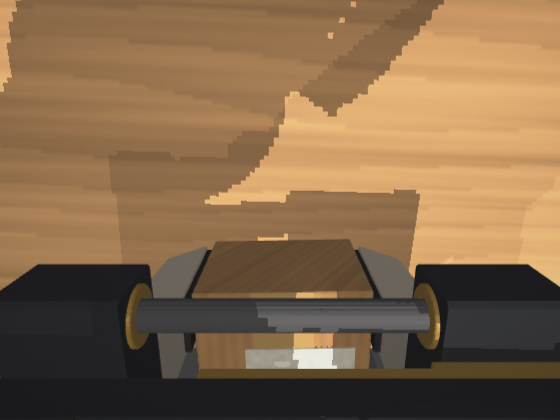

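```bash
python3 - <<'E'
from h import *
st()
for p in [(195,293),(370,291)]: print(ray("wrist",p,.05).round(4))
for p in [(214,241),(353,239)]: print(ray("wrist",p,.0).round(4))
E
python3 -m creep '[{"translation":[-0.002,0,0],"rot":[0,0,0],"jaw":0.03},{"translation":[-0.002,0,0],"rot":[0,0,0],"jaw":0.03},{"translation":[0,0,0],"rot":[0,0,0],"jaw":0.03},{"translation":[0,0,0],"rot":[0,0,0],"jaw":0.03}]'; python3 - <<'E'
from h import *
st()
im=optics.get_image("wrist"); cv2.imwrite("pics/w3.png",im[:,:,::-1])
E
```

```text
t 9.68 pos [ 0.4998 -0.3845  0.0228] yawY 92.4 z [-0.003  0.    -1.   ] F [-5.7 -1.1  9.9] w 0.0642 q [ 0.32  0.71  0.37  1.78 -0.36  0.73  2.5 ]
[ 0.4911 -0.415   0.05  ]
[ 0.4878 -0.3541  0.05  ]
[ 0.492 -0.417  0.   ]
[ 0.4883 -0.3509  0.    ]
clock: 10.02
position: [0.5002, -0.3844, 0.0226]
ee_rot: [0.064, -3.133, -0.003]
force: [-16.7, 1.4, 18.7]
width: 0.696
t 10.02 pos [ 0.5002 -0.3844  0.0226] yawY 92.3 z [-0.008  0.002 -1.   ] F [-16.7   1.4  18.7] w 0.0639 q [ 0.32  0.71  0.38  1.77 -0.36  0.73  2.5 ]
```

View pics/w3.png

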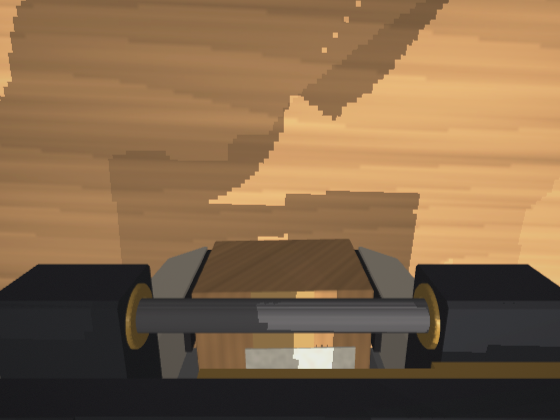

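```bash
python3 -m creep '[{"translation":[0.003,0,-0.001],"rot":[0,0,0],"jaw":0.0918},{"translation":[0,0,0],"rot":[0,0,0],"jaw":0.0918},{"translation":[0,0,0],"rot":[0,0,0],"jaw":0.0918},{"translation":[0,0,0],"rot":[0,0,0],"jaw":0.0918},{"translation":[0,0,-0.02],"rot":[0,0,0],"jaw":0.0918},{"translation":[0,0,-0.04],"rot":[0,0,0],"jaw":0.0918},{"translation":[0.02,0,0],"rot":[0,0,0],"jaw":0.0},{"translation":[0.02,0,0],"rot":[0,0,0],"jaw":0.0},{"translation":[0.02,0,0],"rot":[0,0,0],"jaw":0.0},{"translation":[0,0,0],"rot":[0,0,0],"jaw":0.0},{"translation":[0,0,0],"rot":[0,0,0],"jaw":0.0}]'
python3 - <<'E'
from h import *
to([0.465,-.3845,.03],93)
im=optics.get_image("wrist"); cv2.imwrite("pics/w4.png",im[:,:,::-1])
E
```

```text
clock: 10.98
position: [0.4426, -0.3864, 0.0836]
ee_rot: [-0.067, 3.141, 0.0]
force: [0.5, 0.8, -0.1]
width: 0.684
t 10.98 pos [ 0.4426 -0.3864  0.0836] yawY 92.4 z [ 0.  0. -1.] F [ 0.5  0.8 -0.1] w 0.0628 q [ 0.34  0.57  0.41  1.86 -0.31  0.78  2.53]
shift tool [-22.5   0.9  53.6]
rot tool deg [ 0.   0.  -0.6]
shift in goal frame [-22.5   0.7  53.6]
```

View pics/w4.png

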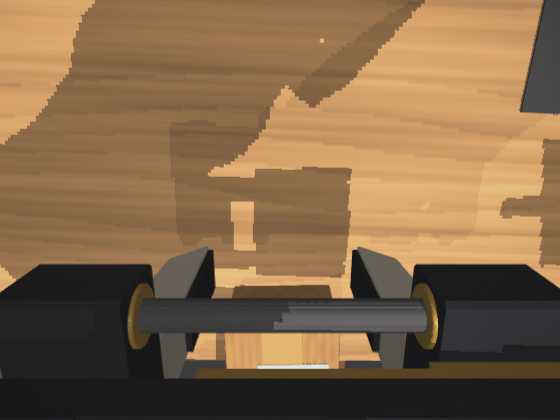

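```bash
python3 -m creep '[{"translation":[0,0,0],"rot":[0,0,0],"jaw":0.0},{"translation":[0,0,0.015],"rot":[0,0,0],"jaw":0.0},{"translation":[0,0,0.02],"rot":[0,0,0],"jaw":0.0},{"translation":[0,0,0.02],"rot":[0,0,0],"jaw":0.0},{"translation":[-0.015,0,0],"rot":[0,0,0],"jaw":0.0},{"translation":[-0.010,0,0],"rot":[0,0,0],"jaw":0.0},{"translation":[0,0,0],"rot":[0,0,0],"jaw":0.0}]';python3 -m creep '[{"translation":[-0.006,0,0],"rot":[0,0,0],"jaw":0.0},{"translation":[-0.004,0,0],"rot":[0,0,0],"jaw":0.0},{"translation":[-0.002,0,0],"rot":[0,0,0],"jaw":0.0},{"translation":[0,0,0],"rot":[0,0,0],"jaw":0.0},{"translation":[0,0,0],"rot":[0,0,0],"jaw":0.0}]'
```

```text
clock: 11.62
position: [0.4719, -0.3844, 0.0283]
ee_rot: [-0.075, 3.139, -0.0]
force: [-0.7, -0.4, 1.2]
width: 0.135
clock: 12.03
position: [0.4777, -0.3842, 0.0286]
ee_rot: [0.068, -3.137, -0.003]
force: [-7.7, 2.0, 4.1]
width: 0.005
```

```bash
python3 -m creep '[{"translation":[-0.003,0,0],"rot":[0,0,0],"jaw":0.0},{"translation":[-0.003,0,0],"rot":[0,0,0],"jaw":0.0},{"translation":[0,0,0],"rot":[0,0,0],"jaw":0.0},{"translation":[0,0,0],"rot":[0,0,0],"jaw":0.0}]';python3 -m creep '[{"translation":[-0.003,0,0],"rot":[0,0,0],"jaw":0.0},{"translation":[0,0,0],"rot":[0,0,0],"jaw":0.0},{"translation":[0,0,0],"rot":[0,0,0],"jaw":0.0},{"translation":[0,0,0],"rot":[0,0,0],"jaw":0.0}]'
```

```text
clock: 12.37
position: [0.4777, -0.3843, 0.0283]
ee_rot: [0.063, -3.129, -0.007]
force: [-25.1, 3.9, 15.7]
width: 0.003
clock: 12.7
position: [0.4778, -0.3842, 0.0282]
ee_rot: [0.061, -3.126, -0.009]
force: [-33.9, 5.1, 22.2]
width: 0.007
```

```bash
python3 -m creep '[{"translation":[0.012,0,0],"rot":[0,0,0],"jaw":0.0},{"translation":[0.012,0,0],"rot":[0,0,0],"jaw":0.0},{"translation":[0,0,-0.04],"rot":[0,0,0],"jaw":0.0},{"translation":[0,0,-0.04],"rot":[0,0,0],"jaw":0.0},{"translation":[0,0,-0.04],"rot":[0,0,0],"jaw":0.0},{"translation":[0,0,-0.02],"rot":[0,0,0],"jaw":0.0},{"translation":[0,0,0],"rot":[0,0,0],"jaw":0.0}]'
python3 - <<'E'
from h import *
to([0.598,-.379,.17],93)
im=optics.get_image("wrist"); cv2.imwrite("pics/w5.png",im[:,:,::-1])
crop("top","t5.png",340,460,100,230,5)
optics.get_image("scene");print(optics.pinpoint("scene","scan_top"))
E
```

```text
clock: 13.28
position: [0.4675, -0.3876, 0.1744]
ee_rot: [-0.069, 3.132, -0.009]
force: [1.7, -0.2, 0.4]
width: 0.004
t 13.28 pos [ 0.4675 -0.3876  0.1744] yawY 92.5 z [ 0.009 -0.005 -1.   ] F [ 1.7 -0.2  0.4] w 0.0004 q [ 0.28  0.49  0.47  1.74 -0.26  0.97  2.46]
shift tool [-130.7    2.9    5.5]
rot tool deg [-0.3  0.5 -0.5]
shift in goal frame [-130.7    1.8    4.4]
[{'location': [163.7, 169.9], 'score': 0.65}]
```

View pics/t5.png

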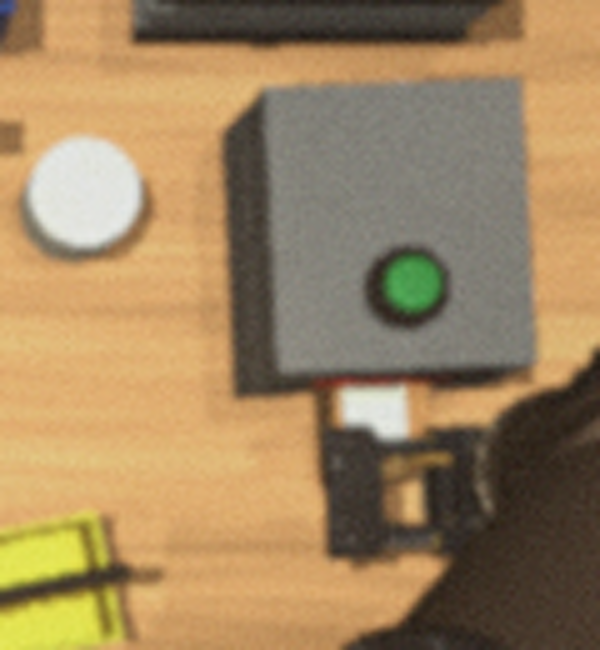

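```bash
python3 -m creep '[{"translation":[-0.035,0,0],"rot":[0,0,0],"jaw":0.0},{"translation":[-0.035,0.001,0],"rot":[0,0,0],"jaw":0.0},{"translation":[-0.035,0.001,0],"rot":[0,0,0],"jaw":0.0},{"translation":[-0.025,0,0],"rot":[0,0,0],"jaw":0.0},{"translation":[0,0,0],"rot":[0,0,0],"jaw":0.0},{"translation":[0,0,0],"rot":[0,0,0],"jaw":0.0}]'; python3 -m creep '[{"translation":[0,0,0.004],"rot":[0,0,0],"jaw":0.0},{"translation":[0,0,0.004],"rot":[0,0,0],"jaw":0.0},{"translation":[0,0,0.004],"rot":[0,0,0],"jaw":0.0},{"translation":[0,0,0],"rot":[0,0,0],"jaw":0.0},{"translation":[0,0,0],"rot":[0,0,0],"jaw":0.0}]'
```

```text
clock: 13.98
position: [0.5957, -0.3763, 0.1659]
ee_rot: [0.073, -3.138, -0.002]
force: [-0.6, -0.3, -0.4]
width: 0.004
clock: 14.4
position: [0.5938, -0.3783, 0.1567]
ee_rot: [0.067, -3.14, 0.0]
force: [-2.7, -0.4, 4.3]
width: 0.007
```

```bash
python3 -m creep '[{"translation":[0,0,0.003],"rot":[0,0,0],"jaw":0.0},{"translation":[0,0,0.003],"rot":[0,0,0],"jaw":0.0},{"translation":[0,0,0],"rot":[0,0,0],"jaw":0.0},{"translation":[0,0,0],"rot":[0,0,0],"jaw":0.0}]'; python3 -m creep '[{"translation":[0,0,0.002],"rot":[0,0,0],"jaw":0.0},{"translation":[0,0,0.002],"rot":[0,0,0],"jaw":0.0},{"translation":[0,0,0],"rot":[0,0,0],"jaw":0.0},{"translation":[0,0,0],"rot":[0,0,0],"jaw":0.0}]'
```

```text
clock: 14.73
position: [0.5943, -0.3785, 0.1549]
ee_rot: [-0.068, 3.139, -0.001]
force: [-12.1, 6.1, 31.2]
width: 0.005
clock: 15.07
position: [0.5944, -0.3787, 0.1543]
ee_rot: [-0.067, 3.137, -0.001]
force: [-19.9, 13.7, 55.3]
width: 0.005
```

```bash
python3 -m creep '[{"translation":[0,0,-0.006],"rot":[0,0,0],"jaw":0.0},{"translation":[0,0,0],"rot":[0,0,0],"jaw":0.0},{"translation":[0,0,0],"rot":[0,0,0],"jaw":0.0}]'; python3 - <<'E'
from h import *
st()
crop("scene","s6.png",110,260,130,240,5)
E
```

```text
clock: 15.32
position: [0.5951, -0.3787, 0.1552]
ee_rot: [-0.068, 3.138, -0.003]
force: [-5.0, 1.8, 16.9]
width: 0.004
t 15.32 pos [ 0.5951 -0.3787  0.1552] yawY 92.5 z [ 0.003 -0.002 -1.   ] F [-5.   1.8 16.9] w 0.0004 q [ 0.23  0.66  0.45  1.48 -0.31  1.07  2.35]
```

View pics/s6.png

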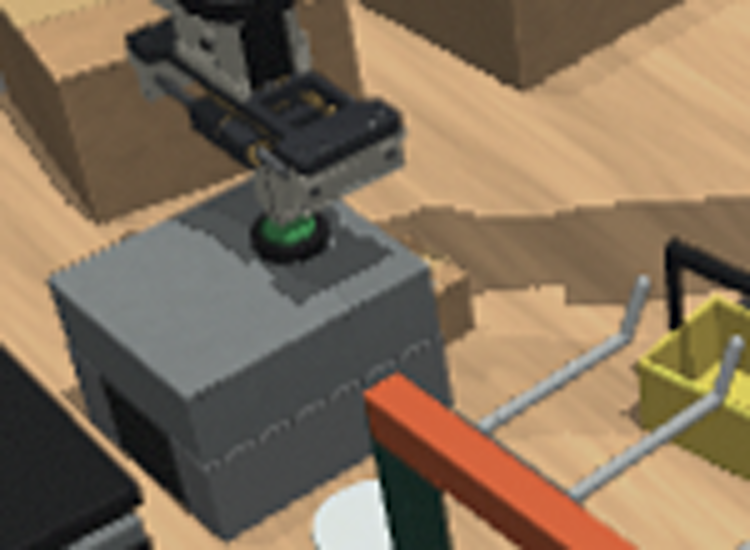

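```bash
for i in 1 ; do python3 -m creep '[{"translation":[0,0,-0.003],"rot":[0,0,0],"jaw":0.0},{"translation":[0,0,0],"rot":[0,0,0],"jaw":0.0},{"translation":[0,0,0],"rot":[0,0,0],"jaw":0.0}]'; python3 -m creep '[{"translation":[0,0,-0.003],"rot":[0,0,0],"jaw":0.0},{"translation":[0,0,0],"rot":[0,0,0],"jaw":0.0},{"translation":[0,0,0],"rot":[0,0,0],"jaw":0.0}]';  python3 -m creep '[{"translation":[0,0,-0.003],"rot":[0,0,0],"jaw":0.0},{"translation":[0,0,0],"rot":[0,0,0],"jaw":0.0},{"translation":[0,0,0],"rot":[0,0,0],"jaw":0.0}]'; python3 -m creep '[{"translation":[0,0,-0.02],"rot":[0,0,0],"jaw":0.0},{"translation":[0,0,-0.02],"rot":[0,0,0],"jaw":0.0},{"translation":[0,0,0],"rot":[0,0,0],"jaw":0.0}]'; done; python3 - <<'E'
from h import *
st()
crop("scene","s7.png",110,260,130,240,5)
crop("top","t7.png",300,460,100,290,3)
E
```

```text
clock: 15.62
position: [0.5951, -0.3785, 0.1565]
ee_rot: [-0.068, 3.139, -0.002]
force: [-0.3, -2.1, 4.4]
width: 0.003
clock: 15.87
position: [0.5951, -0.3778, 0.1586]
ee_rot: [-0.069, 3.14, -0.0]
force: [-0.7, -2.6, 3.2]
width: 0.006
clock: 16.12
position: [0.5951, -0.377, 0.1613]
ee_rot: [0.07, -3.141, -0.001]
force: [1.1, -1.0, 1.3]
width: 0.005
clock: 16.37
position: [0.5962, -0.3782, 0.205]
ee_rot: [-0.07, 3.137, -0.003]
force: [0.4, 0.6, 0.5]
width: 0.003
t 16.37 pos [ 0.5962 -0.3782  0.205 ] yawY 92.5 z [ 0.004 -0.002 -1.   ] F [0.4 0.6 0.5] w 0.0003 q [ 0.22  0.62  0.46  1.42 -0.29  1.16  2.33]
```

View pics/s7.png

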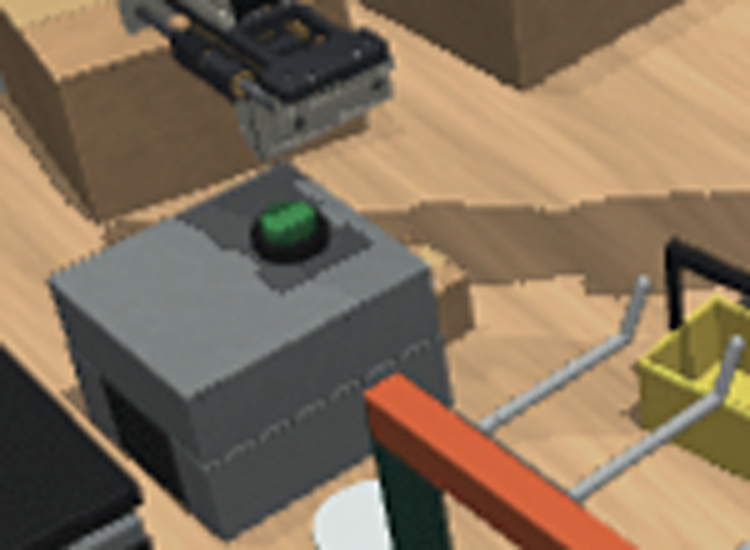

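View pics/t7.png

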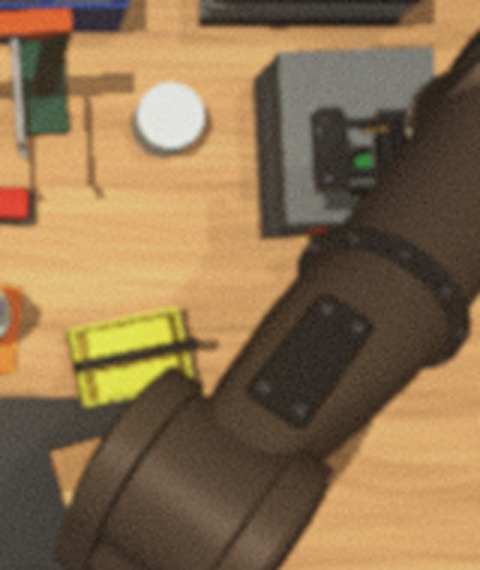

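```bash
python3 -m creep '[{"translation":[0.035,0.02,0],"rot":[0,0,0],"jaw":0.06},{"translation":[0.035,0.03,0],"rot":[0,0,0],"jaw":0.06},{"translation":[0.035,0.035,0],"rot":[0,0,0],"jaw":0.06},{"translation":[0.03,0.04,0],"rot":[0,0,0],"jaw":0.06},{"translation":[0,0.04,0],"rot":[0,0,0],"jaw":0.06},{"translation":[0,0.04,0],"rot":[0,0,0],"jaw":0.06},{"translation":[0,0.04,0],"rot":[0,0,0],"jaw":0.06},{"translation":[0,0.04,0],"rot":[0,0,0],"jaw":0.06},{"translation":[0,0.04,0],"rot":[0,0,0],"jaw":0.06},{"translation":[0,0.04,0],"rot":[0,0,0],"jaw":0.06},{"translation":[0,0,0],"rot":[0,0,0],"jaw":0.06},{"translation":[0,0,0],"rot":[0,0,0],"jaw":0.06}]'
python3 - <<'E'
from h import *
to([0.455,.009,.2],90)
im=optics.get_image("wrist"); cv2.imwrite("pics/w8.png",im[:,:,::-1])
E
```

```text
clock: 17.47
position: [0.4577, -0.0305, 0.2007]
ee_rot: [0.079, -3.139, -0.001]
force: [-0.5, -0.6, -0.0]
width: 0.651
t 17.47 pos [ 0.4577 -0.0305  0.2007] yawY 92.9 z [-0.002  0.001 -1.   ] F [-0.5 -0.6 -0. ] w 0.0598 q [-0.38  0.21  0.4   2.04 -0.1   0.91  1.69]
shift tool [ 0.7 39.6  0.7]
rot tool deg [ 0.  -0.1  2.9]
shift in goal frame [ 2.7 39.5  0.7]
```

View pics/w8.png

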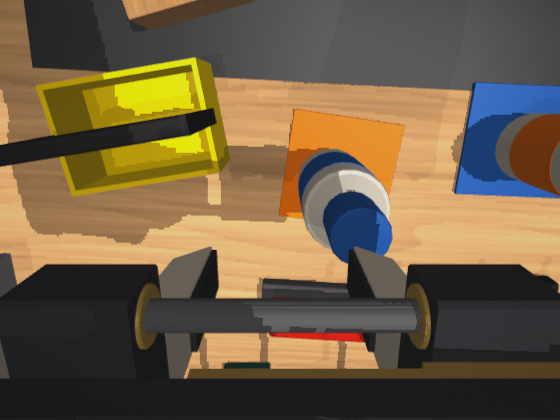

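```bash
python3 - <<'E'
from h import *
for p in [(331,233),(392,233),(361,234)]: print(ray("wrist",p,.149).round(4))
print([ray("wrist",p,.004).round(4)[:2] for p in [(295,108),(405,126),(280,213)]])
print(proj("wrist",[.455,.009,.149]))
E
python3 -m creep '[{"translation":[0.001,0.02,0],"rot":[0,0,2.8],"jaw":0.06},{"translation":[0.001,0.02,0],"rot":[0,0,0],"jaw":0.06},{"translation":[0,0,0],"rot":[0,0,0],"jaw":0.06},{"translation":[0,0,0],"rot":[0,0,0],"jaw":0.06},{"translation":[0,0,0],"rot":[0,0,0],"jaw":0.06}]'
python3 - <<'E'
from h import *
to([0.455,.009,.2],90)
im=optics.get_image("wrist"); cv2.imwrite("pics/w9.png",im[:,:,::-1])
E
```

```text
[ 0.4546 -0.0053  0.149 ]
[0.453  0.0286 0.149 ]
[0.4544 0.0114 0.149 ]
[array([ 0.3939, -0.0239]), array([0.4048, 0.0746]), array([ 0.4912, -0.0328])]
[356.52616345 234.76563652]
clock: 17.93
position: [0.4557, 0.005, 0.2013]
ee_rot: [-0.01, -3.141, 0.001]
force: [0.7, -0.3, 0.0]
width: 0.651
t 17.93 pos [0.4557 0.005  0.2013] yawY 89.6 z [-0.001 -0.001 -1.   ] F [ 0.7 -0.3  0. ] w 0.0598 q [-0.45  0.2   0.39  2.04 -0.1   0.91  1.55]
shift tool [0.7 4.  1.2]
rot tool deg [-0.  -0.  -0.4]
shift in goal frame [0.7 4.  1.3]
```

View pics/w9.png

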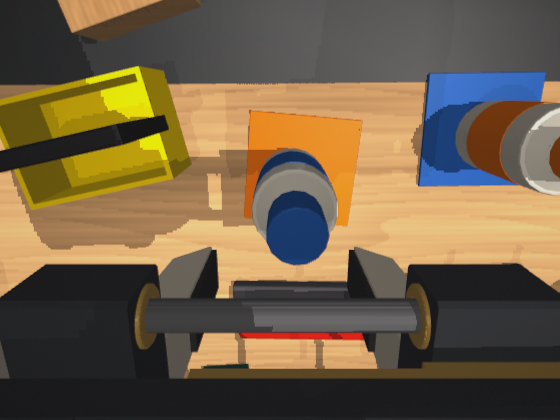

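```bash
python3 -m creep '[{"translation":[0.001,0.005,0.01],"rot":[0,0,0],"jaw":0.06},{"translation":[0,0,0.02],"rot":[0,0,0],"jaw":0.06},{"translation":[0,0,0.02],"rot":[0,0,0],"jaw":0.06},{"translation":[0,0,0.015],"rot":[0,0,0],"jaw":0.06},{"translation":[0,0,0.009],"rot":[0,0,0],"jaw":0.06},{"translation":[0,0,0],"rot":[0,0,0],"jaw":0.06},{"translation":[0,0,0],"rot":[0,0,0],"jaw":0.06}]'; python3 -m creep '[{"translation":[0,0,0],"rot":[0,0,0],"jaw":0.02},{"translation":[0,0,0],"rot":[0,0,0],"jaw":0.02},{"translation":[0,0,0],"rot":[0,0,0],"jaw":0.02},{"translation":[0,0,0],"rot":[0,0,0],"jaw":0.02},{"translation":[0,0,0],"rot":[0,0,0],"jaw":0.02},{"translation":[0,0,0],"rot":[0,0,0],"jaw":0.02}]' 30; python3 - <<'E'
from h import *
to([0.485,.102,.18],90)
im=optics.get_image("wrist"); cv2.imwrite("pics/w10.png",im[:,:,::-1])
E
```

```text
clock: 18.57
position: [0.4548, 0.0108, 0.1276]
ee_rot: [-0.01, -3.141, 0.001]
force: [0.6, 0.0, -0.1]
width: 0.65
clock: 19.07
position: [0.4552, 0.0118, 0.1279]
ee_rot: [0.007, 3.141, 0.001]
force: [-0.3, 0.7, 3.8]
width: 0.386
t 19.07 pos [0.4552 0.0118 0.1279] yawY 89.7 z [ 0.001  0.    -1.   ] F [-0.3  0.7  3.8] w 0.0354 q [-0.43  0.31  0.36  2.13 -0.16  0.72  1.6 ]
shift tool [-29.5  90.4 -52. ]
rot tool deg [ 0.   0.1 -0.3]
shift in goal frame [-29.8  90.2 -52.1]
```

View pics/w10.png

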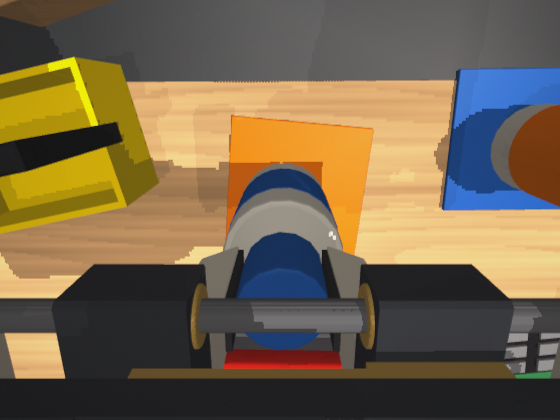

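```bash
python3 -m creep '[{"translation":[0,0,-0.01],"rot":[0,0,0],"jaw":0.02},{"translation":[0,0,-0.015],"rot":[0,0,0],"jaw":0.02},{"translation":[0,0,-0.015],"rot":[0,0,0],"jaw":0.02},{"translation":[-0.005,0.02,0],"rot":[0,0,0],"jaw":0.02},{"translation":[-0.01,0.025,0],"rot":[0,0,0],"jaw":0.02},{"translation":[-0.01,0.025,0],"rot":[0,0,0],"jaw":0.02},{"translation":[-0.005,0.02,0],"rot":[0,0,0],"jaw":0.02},{"translation":[0,0,0],"rot":[0,0,0],"jaw":0.02},{"translation":[0,0,0],"rot":[0,0,0],"jaw":0.02},{"translation":[0,0,0],"rot":[0,0,0],"jaw":0.02}]'; python3 - <<'E'
from h import *
to([0.485,.102,.125],90)
im=optics.get_image("wrist"); cv2.imwrite("pics/w11.png",im[:,:,::-1])
E
```

```text
clock: 19.95
position: [0.4845, 0.1007, 0.1671]
ee_rot: [-0.008, -3.14, 0.001]
force: [-1.5, -0.4, -3.7]
width: 0.392
t 19.95 pos [0.4845 0.1007 0.1671] yawY 89.7 z [-0.001 -0.001 -1.   ] F [-1.5 -0.4 -3.7] w 0.036 q [-0.58  0.31  0.34  2.   -0.13  0.86  1.4 ]
shift tool [-0.5  1.4 42.1]
rot tool deg [-0.1 -0.1 -0.3]
shift in goal frame [-0.5  1.3 42.1]
```

View pics/w11.png

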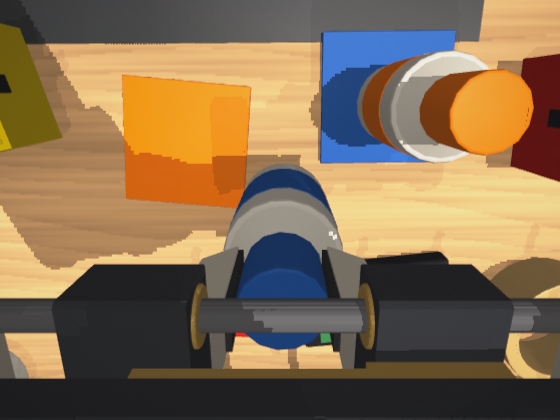

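```bash
python3 - <<'E'
from h import *
a=[ray("wrist",p,.004)[:2].round(4) for p in [(122,74),(251,87),(246,208),(125,198)]]; print(a,np.mean(a,0))
a=[ray("wrist",p,.004)[:2].round(4) for p in [(321,31),(456,31),(321,162)]]; print(a,(a[1]+a[2])/2)
print(ray("wrist",(491,111),.149))
E
python3 -m creep '[{"translation":[0,0.001,0.02],"rot":[0,0,0],"jaw":0.02},{"translation":[0,0,0.015],"rot":[0,0,0],"jaw":0.02},{"translation":[0,0,0.005],"rot":[0,0,0],"jaw":0.02},{"translation":[0,0,0.002],"rot":[0,0,0],"jaw":0.02},{"translation":[0,0,0],"rot":[0,0,0],"jaw":0.02},{"translation":[0,0,0],"rot":[0,0,0],"jaw":0.02}]'
```

```text
[array([ 0.3936, -0.0224]), array([0.4038, 0.0768]), array([0.5023, 0.0695]), array([ 0.4928, -0.0327])] [0.448125 0.0228  ]
[array([0.3641, 0.1303]), array([0.3647, 0.2313]), array([0.463 , 0.1327])] [0.41385 0.182  ]
[0.41569205 0.18840428 0.149     ]
clock: 20.5
position: [0.4856, 0.1021, 0.1262]
ee_rot: [0.009, 3.141, 0.0]
force: [-0.2, -0.7, -3.6]
width: 0.385
```

```bash
python3 -m creep '[{"translation":[0,0,0.002],"rot":[0,0,0],"jaw":0.02},{"translation":[0,0,0],"rot":[0,0,0],"jaw":0.02},{"translation":[0,0,0],"rot":[0,0,0],"jaw":0.02}]'; python3 -m creep '[{"translation":[0,0,0],"rot":[0,0,0],"jaw":0.06},{"translation":[0,0,0],"rot":[0,0,0],"jaw":0.06},{"translation":[0,0,0],"rot":[0,0,0],"jaw":0.06},{"translation":[0,0,0],"rot":[0,0,0],"jaw":0.06},{"translation":[0,0,-0.02],"rot":[0,0,0],"jaw":0.06},{"translation":[0,0,-0.03],"rot":[0,0,0],"jaw":0.06},{"translation":[0,0,-0.03],"rot":[0,0,0],"jaw":0.06},{"translation":[0,0,0],"rot":[0,0,0],"jaw":0.06},{"translation":[0,0,0],"rot":[0,0,0],"jaw":0.06}]'; python3 - <<'E'
from h import *
to([0.4145,.186,.2],90)
im=optics.get_image("wrist"); cv2.imwrite("pics/w12.png",im[:,:,::-1])
E
```

```text
clock: 20.75
position: [0.4857, 0.1025, 0.124]
ee_rot: [0.008, 3.14, 0.001]
force: [1.0, 0.7, -2.5]
width: 0.388
clock: 21.5
position: [0.4863, 0.1028, 0.205]
ee_rot: [0.007, 3.138, 0.003]
force: [-0.2, 1.2, 0.5]
width: 0.656
t 21.5 pos [0.4863 0.1028 0.205 ] yawY 89.7 z [ 0.003  0.002 -1.   ] F [-0.2  1.2  0.5] w 0.0603 q [-0.6   0.26  0.35  1.95 -0.11  0.94  1.37]
shift tool [72.2 82.9  4.9]
rot tool deg [ 0.1  0.2 -0.3]
shift in goal frame [71.8 83.2  5. ]
```

View pics/w12.png

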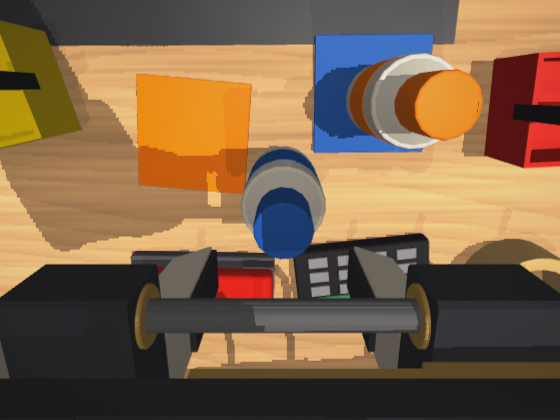

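The blue bottle stands at (284,205), clear of both mats. Next is the orange one.

```bash
python3 -m creep '[{"translation":[0.018,0.02,0],"rot":[0,0,0],"jaw":0.06},{"translation":[0.018,0.021,0],"rot":[0,0,0],"jaw":0.06},{"translation":[0.018,0.021,0],"rot":[0,0,0],"jaw":0.06},{"translation":[0.018,0.021,0],"rot":[0,0,0],"jaw":0.06},{"translation":[0,0,0],"rot":[0,0,0],"jaw":0.06},{"translation":[0,0,0],"rot":[0,0,0],"jaw":0.06},{"translation":[0,0,0],"rot":[0,0,0],"jaw":0.06}]'; python3 - <<'E'
from h import *
to([0.4145,.186,.128],90)
im=optics.get_image("wrist"); cv2.imwrite("pics/w13.png",im[:,:,::-1])
E
```

```text
clock: 22.13
position: [0.4135, 0.1852, 0.2028]
ee_rot: [-0.007, -3.141, 0.002]
force: [0.6, -0.9, 0.7]
width: 0.648
t 22.13 pos [0.4135 0.1852 0.2028] yawY 89.7 z [-0.001 -0.001 -1.   ] F [ 0.6 -0.9  0.7] w 0.0595 q [-0.79  0.19  0.29  2.04 -0.07  0.92  1.11]
shift tool [-1.1  0.9 74.8]
rot tool deg [-0.1 -0.1 -0.3]
shift in goal frame [-1.   0.8 74.8]
```

View pics/w13.png

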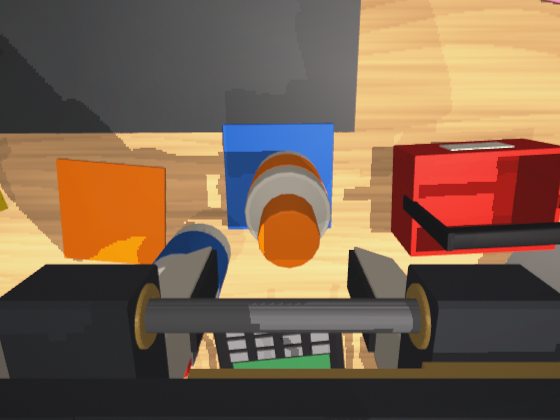

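```bash
python3 -m creep '[{"translation":[-0.001,0.003,0.01],"rot":[0,0,0],"jaw":0.06},{"translation":[0,0,0.02],"rot":[0,0,0],"jaw":0.06},{"translation":[0,0,0.02],"rot":[0,0,0],"jaw":0.06},{"translation":[0,0,0.015],"rot":[0,0,0],"jaw":0.06},{"translation":[0,0,0.009],"rot":[0,0,0],"jaw":0.06},{"translation":[0,0,0],"rot":[0,0,0],"jaw":0.06},{"translation":[0,0,0],"rot":[0,0,0],"jaw":0.06}]'; python3 -m creep '[{"translation":[0,0,0],"rot":[0,0,0],"jaw":0.02},{"translation":[0,0,0],"rot":[0,0,0],"jaw":0.02},{"translation":[0,0,0],"rot":[0,0,0],"jaw":0.02},{"translation":[0,0,0],"rot":[0,0,0],"jaw":0.02},{"translation":[0,0,0],"rot":[0,0,0],"jaw":0.02},{"translation":[0,0,0],"rot":[0,0,0],"jaw":0.02}]' 30; python3 -m creep '[{"translation":[0,0,-0.01],"rot":[0,0,0],"jaw":0.02},{"translation":[0,0,-0.015],"rot":[0,0,0],"jaw":0.02},{"translation":[0,0,-0.015],"rot":[0,0,0],"jaw":0.02},{"translation":[0,0,0],"rot":[0,0,0],"jaw":0.02},{"translation":[0,0,0],"rot":[0,0,0],"jaw":0.02}]'; python3 - <<'E'
from h import *
to([0.446,.020,.168],90)
im=optics.get_image("wrist"); cv2.imwrite("pics/w14.png",im[:,:,::-1])
E
```

```text
clock: 22.77
position: [0.4148, 0.1882, 0.1292]
ee_rot: [-0.009, -3.141, 0.001]
force: [-0.8, 0.4, 0.3]
width: 0.654
clock: 23.27
position: [0.415, 0.1889, 0.13]
ee_rot: [0.008, 3.141, 0.001]
force: [0.6, -0.6, 4.1]
width: 0.384
clock: 23.68
position: [0.4148, 0.189, 0.1697]
ee_rot: [0.007, 3.141, 0.001]
force: [0.1, 0.3, -2.3]
width: 0.385
t 23.68 pos [0.4148 0.189  0.1697] yawY 89.7 z [ 0.001  0.001 -1.   ] F [ 0.1  0.3 -2.3] w 0.0353 q [-0.78  0.24  0.29  2.08 -0.09  0.83  1.13]
shift tool [ -32.  -168.9    1.5]
rot tool deg [ 0.1  0.1 -0.3]
shift in goal frame [ -31.2 -169.     1.7]
```

View pics/w14.png

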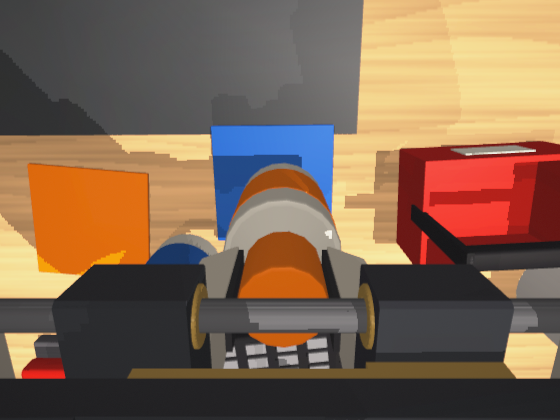

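```bash
python3 -m creep '[{"translation":[0.012,-0.005,0],"rot":[0,0,0],"jaw":0.02},{"translation":[0,-0.02,0],"rot":[0,0,0],"jaw":0.02},{"translation":[0,-0.03,0],"rot":[0,0,0],"jaw":0.02},{"translation":[0,-0.03,0],"rot":[0,0,0],"jaw":0.02},{"translation":[0,-0.03,0],"rot":[0,0,0],"jaw":0.02},{"translation":[-0.01,-0.03,0],"rot":[0,0,0],"jaw":0.02},{"translation":[-0.017,-0.02,0],"rot":[0,0,0],"jaw":0.02},{"translation":[-0.017,-0.004,0],"rot":[0,0,0],"jaw":0.02},{"translation":[0,0,0],"rot":[0,0,0],"jaw":0.02},{"translation":[0,0,0],"rot":[0,0,0],"jaw":0.02},{"translation":[0,0,0],"rot":[0,0,0],"jaw":0.02}]'; python3 - <<'E'
from h import *
to([0.446,.020,.13],90)
im=optics.get_image("wrist"); cv2.imwrite("pics/w15.png",im[:,:,::-1])
E
```

```text
clock: 24.65
position: [0.4447, 0.0198, 0.1685]
ee_rot: [-0.007, -3.139, 0.001]
force: [0.2, -0.5, -2.0]
width: 0.388
t 24.65 pos [0.4447 0.0198 0.1685] yawY 89.7 z [-0.002 -0.    -1.   ] F [ 0.2 -0.5 -2. ] w 0.0356 q [-0.49  0.23  0.4   2.11 -0.12  0.82  1.54]
shift tool [-1.4  0.2 38.5]
rot tool deg [-0.  -0.1 -0.3]
shift in goal frame [-1.3  0.2 38.5]
```

View pics/w15.png

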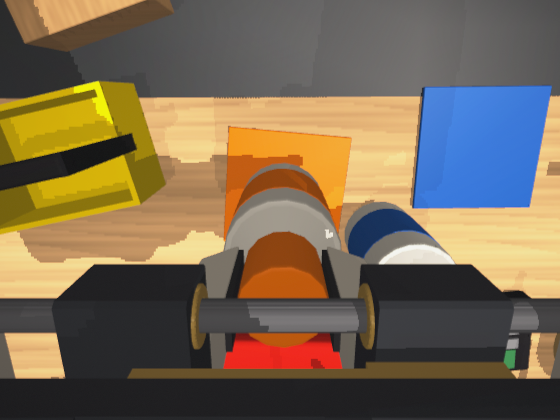

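```bash
python3 - <<'E'
from h import *
a=[ray("wrist",p,.004)[:2].round(4) for p in [(422,87),(551,86),(530,208),(413,207)]]; print(a,np.mean(a,0))
E
python3 -m creep '[{"translation":[-0.001,0,0.01],"rot":[0,0,0],"jaw":0.02},{"translation":[0,0,0.015],"rot":[0,0,0],"jaw":0.02},{"translation":[0,0,0.009],"rot":[0,0,0],"jaw":0.02},{"translation":[0,0,0.004],"rot":[0,0,0],"jaw":0.02},{"translation":[0,0,0],"rot":[0,0,0],"jaw":0.02},{"translation":[0,0,0],"rot":[0,0,0],"jaw":0.02}]'
```

```text
[array([0.3642, 0.1302]), array([0.3639, 0.2311]), array([0.4638, 0.2331]), array([0.4625, 0.1326])] [0.4136  0.18175]
clock: 25.2
position: [0.4467, 0.0198, 0.1316]
ee_rot: [-0.007, -3.141, 0.0]
force: [0.3, -0.5, -2.4]
width: 0.386
```

```bash
python3 -m creep '[{"translation":[0,0,0.002],"rot":[0,0,0],"jaw":0.02},{"translation":[0,0,0],"rot":[0,0,0],"jaw":0.02},{"translation":[0,0,0],"rot":[0,0,0],"jaw":0.02}]'; python3 -m creep '[{"translation":[0,0,0],"rot":[0,0,0],"jaw":0.06},{"translation":[0,0,0],"rot":[0,0,0],"jaw":0.06},{"translation":[0,0,0],"rot":[0,0,0],"jaw":0.06},{"translation":[0,0,0],"rot":[0,0,0],"jaw":0.06},{"translation":[0,0,-0.02],"rot":[0,0,0],"jaw":0.06},{"translation":[0,0,-0.03],"rot":[0,0,0],"jaw":0.06},{"translation":[0,0,-0.025],"rot":[0,0,0],"jaw":0.06},{"translation":[-0.01,0.02,0],"rot":[0,0,0],"jaw":0.06},{"translation":[-0.015,0.03,0],"rot":[0,0,0],"jaw":0.06},{"translation":[-0.015,0.032,0],"rot":[0,0,0],"jaw":0.06},{"translation":[0,0,0],"rot":[0,0,0],"jaw":0.06},{"translation":[0,0,0],"rot":[0,0,0],"jaw":0.06}]'; python3 - <<'E'
from h import *
to([0.4855,.1025,.126],90)
im=optics.get_image("wrist"); cv2.imwrite("pics/w16.png",im[:,:,::-1])
E
```

```text
clock: 25.45
position: [0.4474, 0.0197, 0.13]
ee_rot: [0.008, 3.14, 0.001]
force: [0.6, -0.3, 1.1]
width: 0.385
clock: 26.45
position: [0.4875, 0.1033, 0.2042]
ee_rot: [-0.002, -3.141, 0.0]
force: [0.4, -1.0, -0.1]
width: 0.652
t 26.45 pos [0.4875 0.1033 0.2042] yawY 89.9 z [-0. -0. -1.] F [ 0.4 -1.  -0.1] w 0.0599 q [-0.61  0.27  0.37  1.95 -0.12  0.95  1.38]
shift tool [ 2.  -0.8 78.2]
rot tool deg [-0.  -0.  -0.1]
shift in goal frame [ 2.  -0.8 78.2]
```

View pics/w16.png

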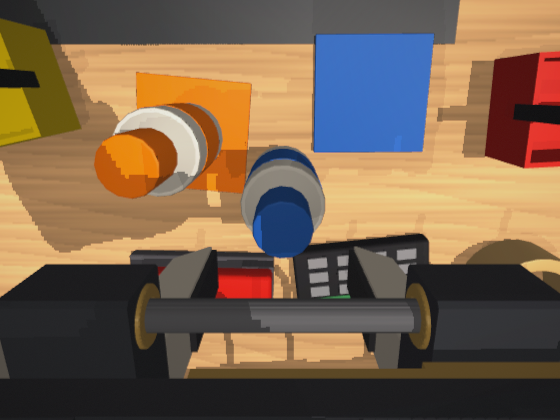

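```bash
python3 -m creep '[{"translation":[0.002,-0.001,0.01],"rot":[0,0,0],"jaw":0.06},{"translation":[0,0,0.02],"rot":[0,0,0],"jaw":0.06},{"translation":[0,0,0.02],"rot":[0,0,0],"jaw":0.06},{"translation":[0,0,0.02],"rot":[0,0,0],"jaw":0.06},{"translation":[0,0,0.008],"rot":[0,0,0],"jaw":0.06},{"translation":[0,0,0],"rot":[0,0,0],"jaw":0.06},{"translation":[0,0,0],"rot":[0,0,0],"jaw":0.06}]'; python3 -m creep '[{"translation":[0,0,0],"rot":[0,0,0],"jaw":0.02},{"translation":[0,0,0],"rot":[0,0,0],"jaw":0.02},{"translation":[0,0,0],"rot":[0,0,0],"jaw":0.02},{"translation":[0,0,0],"rot":[0,0,0],"jaw":0.02},{"translation":[0,0,0],"rot":[0,0,0],"jaw":0.02},{"translation":[0,0,0],"rot":[0,0,0],"jaw":0.02}]' 30; python3 -m creep '[{"translation":[0,0,-0.01],"rot":[0,0,0],"jaw":0.02},{"translation":[0,0,-0.015],"rot":[0,0,0],"jaw":0.02},{"translation":[0,0,-0.015],"rot":[0,0,0],"jaw":0.02},{"translation":[0.01,0.011,0],"rot":[0,0,0],"jaw":0.02},{"translation":[0.018,0.02,0],"rot":[0,0,0],"jaw":0.02},{"translation":[0.018,0.02,0],"rot":[0,0,0],"jaw":0.02},{"translation":[0.017,0.018,0],"rot":[0,0,0],"jaw":0.02},{"translation":[0.009,0.009,0],"rot":[0,0,0],"jaw":0.02},{"translation":[0,0,0],"rot":[0,0,0],"jaw":0.02},{"translation":[0,0,0],"rot":[0,0,0],"jaw":0.02},{"translation":[0,0,0],"rot":[0,0,0],"jaw":0.02}]'; python3 - <<'E'
from h import *
to([0.413,.181,.130],90)
im=optics.get_image("wrist"); cv2.imwrite("pics/w17.png",im[:,:,::-1])
E
```

```text
clock: 27.08
position: [0.485, 0.0996, 0.1268]
ee_rot: [-0.009, -3.141, 0.001]
force: [0.7, -0.1, -0.1]
width: 0.652
clock: 27.58
position: [0.4856, 0.1007, 0.127]
ee_rot: [0.007, 3.141, 0.001]
force: [0.0, -0.1, 4.0]
width: 0.389
clock: 28.5
position: [0.414, 0.1781, 0.1668]
ee_rot: [0.008, 3.141, -0.0]
force: [0.4, 0.1, -3.0]
width: 0.387
t 28.5 pos [0.414  0.1781 0.1668] yawY 89.7 z [ 0. -0. -1.] F [ 0.4  0.1 -3. ] w 0.0355 q [-0.79  0.24  0.32  2.1  -0.1   0.82  1.16]
shift tool [ 1.   2.9 36.8]
rot tool deg [-0.   0.  -0.3]
shift in goal frame [ 1.   2.9 36.8]
```

View pics/w17.png

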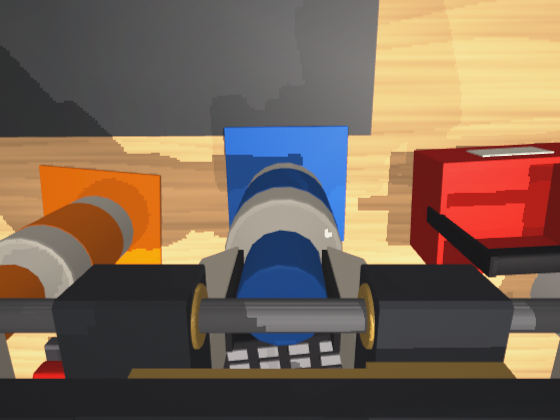

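```bash
python3 -m creep '[{"translation":[0,0.003,0.01],"rot":[0,0,0],"jaw":0.02},{"translation":[0,0,0.015],"rot":[0,0,0],"jaw":0.02},{"translation":[0,0,0.008],"rot":[0,0,0],"jaw":0.02},{"translation":[0,0,0.003],"rot":[0,0,0],"jaw":0.02},{"translation":[0,0,0],"rot":[0,0,0],"jaw":0.02},{"translation":[0,0,0],"rot":[0,0,0],"jaw":0.02}]'
```

```text
clock: 29.05
position: [0.414, 0.1813, 0.1306]
ee_rot: [-0.009, -3.142, 0.0]
force: [0.5, 0.8, -4.1]
width: 0.384
```

```bash
python3 -m creep '[{"translation":[0,0,0.002],"rot":[0,0,0],"jaw":0.02},{"translation":[0,0,0],"rot":[0,0,0],"jaw":0.02},{"translation":[0,0,0],"rot":[0,0,0],"jaw":0.02}]'; python3 -m creep '[{"translation":[0,0,0],"rot":[0,0,0],"jaw":0.06},{"translation":[0,0,0],"rot":[0,0,0],"jaw":0.06},{"translation":[0,0,0],"rot":[0,0,0],"jaw":0.06},{"translation":[0,0,0],"rot":[0,0,0],"jaw":0.06},{"translation":[0,0,-0.02],"rot":[0,0,0],"jaw":0.06},{"translation":[0,0,-0.03],"rot":[0,0,0],"jaw":0.06},{"translation":[0,0,-0.03],"rot":[0,0,0],"jaw":0.06},{"translation":[0,0,-0.02],"rot":[0,0,0],"jaw":0.06},{"translation":[0,0,0],"rot":[0,0,0],"jaw":0.06}]'; python3 - <<'E'
from h import *
st()
im=optics.get_image("wrist"); cv2.imwrite("pics/w18.png",im[:,:,::-1])
im=optics.get_image("top"); cv2.imwrite("pics/t18.png",im[:,:,::-1])
E
```

```text
clock: 29.3
position: [0.4147, 0.1819, 0.13]
ee_rot: [0.009, 3.14, 0.002]
force: [-3.6, -0.9, 17.4]
width: 0.383
clock: 30.05
position: [0.4156, 0.1826, 0.2323]
ee_rot: [0.008, 3.136, 0.006]
force: [0.3, 1.2, -0.6]
width: 0.652
t 30.05 pos [0.4156 0.1826 0.2323] yawY 89.7 z [ 0.005  0.004 -1.   ] F [ 0.3  1.2 -0.6] w 0.0599 q [-0.82  0.16  0.34  2.01 -0.06  0.98  1.11]
```

View pics/w18.png

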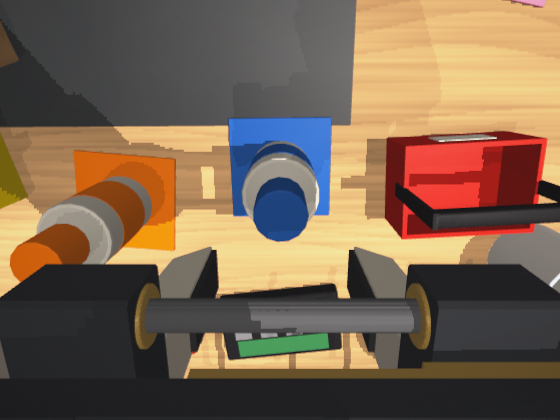

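View pics/t18.png

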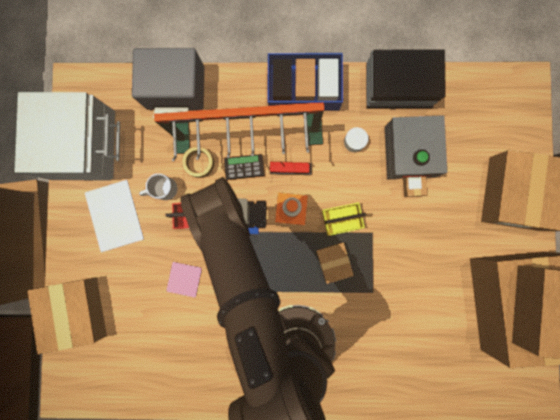

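```bash
python3 -m creep '[{"translation":[0,0,0],"rot":[0,0,7.1],"jaw":0.06},{"translation":[0,0,0],"rot":[0,0,7.1],"jaw":0.06},{"translation":[0,0,0],"rot":[0,0,7.1],"jaw":0.06},{"translation":[0,0,0],"rot":[0,0,7.1],"jaw":0.06},{"translation":[0,0,0],"rot":[0,0,7.1],"jaw":0.06},{"translation":[0,0,0],"rot":[0,0,7.1],"jaw":0.06},{"translation":[0,0,0],"rot":[0,0,7.1],"jaw":0.06},{"translation":[0,0,0],"rot":[0,0,7.1],"jaw":0.06},{"translation":[0,0,0],"rot":[0,0,7.1],"jaw":0.06},{"translation":[0,0,0],"rot":[0,0,7.1],"jaw":0.06},{"translation":[0,0,0],"rot":[0,0,7.1],"jaw":0.06},{"translation":[0,0,0],"rot":[0,0,7.1],"jaw":0.06}]'; python3 - <<'E'
from h import *
to([0.419,.338,.23],2.6)
E
```

```text
clock: 31.15
position: [0.4128, 0.1813, 0.227]
ee_rot: [-2.139, -2.301, 0.004]
force: [0.4, -0.6, -0.4]
width: 0.651
t 31.15 pos [0.4128 0.1813 0.227 ] yawY 4.2 z [-0.002 -0.002 -1.   ] F [ 0.4 -0.6 -0.4] w 0.0597 q [-0.99  0.17  0.54  2.03 -0.1   0.98 -0.33]
shift tool [155.9  17.6  -3.3]
rot tool deg [-0.1  0.1  1.6]
shift in goal frame [156.3  13.3  -3. ]
```

```bash
python3 -m creep '[{"translation":[0.02,0.002,0],"rot":[0,0,1.6],"jaw":0.06},{"translation":[0.03,0.003,0],"rot":[0,0,0],"jaw":0.06},{"translation":[0.03,0.003,0],"rot":[0,0,0],"jaw":0.06},{"translation":[0.03,0.003,0],"rot":[0,0,0],"jaw":0.06},{"translation":[0.03,0.002,0],"rot":[0,0,0],"jaw":0.06},{"translation":[0.016,0,0],"rot":[0,0,0],"jaw":0.06},{"translation":[0,0,0],"rot":[0,0,0],"jaw":0.06},{"translation":[0,0,0],"rot":[0,0,0],"jaw":0.06},{"translation":[0,0,0],"rot":[0,0,0],"jaw":0.06}]'; python3 - <<'E'
from h import *
to([0.419,.338,.12],2.6)
im=optics.get_image("wrist"); cv2.imwrite("pics/w19.png",im[:,:,::-1])
s=arm.observe()["position"]; 
for dy in (-.06,0,.06): print(proj("wrist",[.419,.338+dy,.125]))
E
```

```text
clock: 31.9
position: [0.418, 0.3365, 0.2277]
ee_rot: [2.165, 2.276, -0.003]
force: [0.3, -0.3, 0.6]
width: 0.654
t 31.9 pos [0.418  0.3365 0.2277] yawY 2.9 z [-0.001 -0.002 -1.   ] F [ 0.3 -0.3  0.6] w 0.06 q [-1.14  0.32  0.47  1.83 -0.16  1.03 -0.55]
shift tool [  1.6   1.1 107.7]
rot tool deg [-0.1  0.1  0.3]
shift in goal frame [  1.4   1.  107.7]
[278.23914653 286.69630612]
[282.22862925 208.60036743]
[286.79026724 119.3042295 ]
```

View pics/w19.png

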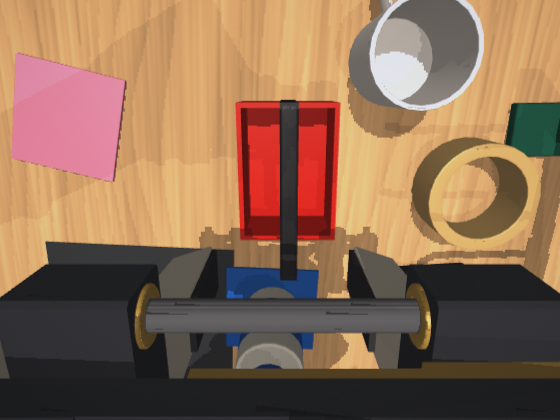

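```bash
python3 - <<'E'
from h import *
a=ray("wrist",(289,102),.131);b=ray("wrist",(288.5,279),.131);print(a,b,(a+b)/2,np.linalg.norm(a-b),np.degrees(np.arctan2(a[0]-b[0],a[1]-b[1])))
E
```

```text
[0.41972438 0.40889903 0.131     ] [0.42590671 0.2877803  0.131     ] [0.42281555 0.34833966 0.131     ] 0.12127641440910418 -2.9220431158057805
```

```bash
python3 -m creep '[{"translation":[0.012,0.005,0.01],"rot":[0,0,0],"jaw":0.05},{"translation":[0,0,0.025],"rot":[0,0,0],"jaw":0.05},{"translation":[0,0,0.025],"rot":[0,0,0],"jaw":0.05},{"translation":[0,0,0.025],"rot":[0,0,0],"jaw":0.05},{"translation":[0,0,0.015],"rot":[0,0,0],"jaw":0.05},{"translation":[0,0,0.008],"rot":[0,0,0],"jaw":0.05},{"translation":[0,0,0],"rot":[0,0,0],"jaw":0.05},{"translation":[0,0,0],"rot":[0,0,0],"jaw":0.05}]'; python3 - <<'E'
from h import *
to([0.4228,.3483,.12],2.9)
im=optics.get_image("wrist"); cv2.imwrite("pics/w20.png",im[:,:,::-1])
E
```

```text
clock: 32.62
position: [0.4229, 0.3499, 0.1211]
ee_rot: [2.165, 2.276, 0.0]
force: [0.4, -0.6, 1.1]
width: 0.546
t 32.62 pos [0.4229 0.3499 0.1211] yawY 2.9 z [ 0. -0. -1.] F [ 0.4 -0.6  1.1] w 0.0501 q [-1.09  0.46  0.42  1.92 -0.25  0.81 -0.49]
shift tool [-1.6 -0.2  1.1]
rot tool deg [ 0.  0. -0.]
shift in goal frame [-1.6 -0.2  1.1]
```

View pics/w20.png

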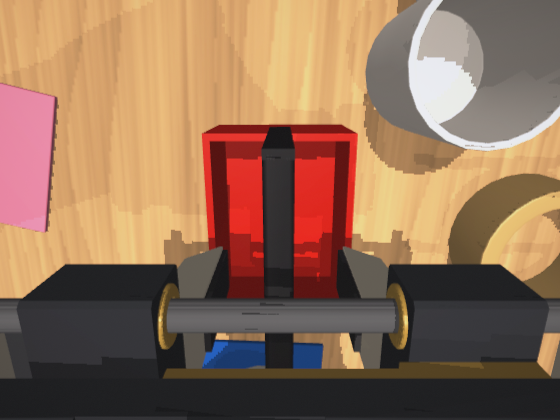

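```bash
python3 -m creep '[{"translation":[0,0,0],"rot":[0,0,0],"jaw":0.0},{"translation":[0,0,0],"rot":[0,0,0],"jaw":0.0},{"translation":[0,0,0],"rot":[0,0,0],"jaw":0.0},{"translation":[0,0,0],"rot":[0,0,0],"jaw":0.0},{"translation":[0,0,0],"rot":[0,0,0],"jaw":0.0},{"translation":[0,0,0],"rot":[0,0,0],"jaw":0.0},{"translation":[0,0,0],"rot":[0,0,0],"jaw":0.0}]' 40; python3 -m creep '[{"translation":[0,0,-0.01],"rot":[0,0,0],"jaw":0.0},{"translation":[0,0,-0.02],"rot":[0,0,0],"jaw":0.0},{"translation":[0,0,-0.025],"rot":[0,0,0],"jaw":0.0},{"translation":[0,0,-0.03],"rot":[0,0,0],"jaw":0.0},{"translation":[0,0,-0.03],"rot":[0,0,0],"jaw":0.0},{"translation":[0,0,-0.03],"rot":[0,0,0],"jaw":0.0},{"translation":[0,0,-0.03],"rot":[0,0,0],"jaw":0.0},{"translation":[0,0,-0.02],"rot":[0,0,-1.3],"jaw":0.0},{"translation":[0,0,-0.01],"rot":[0,0,0],"jaw":0.0},{"translation":[0,0,0],"rot":[0,0,0],"jaw":0.0},{"translation":[0,0,0],"rot":[0,0,0],"jaw":0.0}]'; python3 - <<'E'
from h import *
to([0.615,.310,.32],4.2)
im=optics.get_image("scene"); cv2.imwrite("pics/s21.png",im[:,:,::-1])
im=optics.get_image("wrist"); cv2.imwrite("pics/w21.png",im[:,:,::-1])
E
```

```text
clock: 33.25
position: [0.4223, 0.3505, 0.1205]
ee_rot: [-2.164, -2.277, 0.0]
force: [-0.5, -0.4, -1.5]
width: 0.127
clock: 34.17
position: [0.4222, 0.3503, 0.325]
ee_rot: [-2.139, -2.301, 0.001]
force: [-1.3, -0.4, -2.8]
width: 0.128
t 34.17 pos [0.4222 0.3503 0.325 ] yawY 4.2 z [-0. -0. -1.] F [-1.3 -0.4 -2.8] w 0.0117 q [-1.17  0.26  0.49  1.66 -0.13  1.26 -0.58]
shift tool [-54.3 189.4   5. ]
rot tool deg [-0.  0. -0.]
shift in goal frame [-54.3 189.3   5. ]
```

View pics/s21.png

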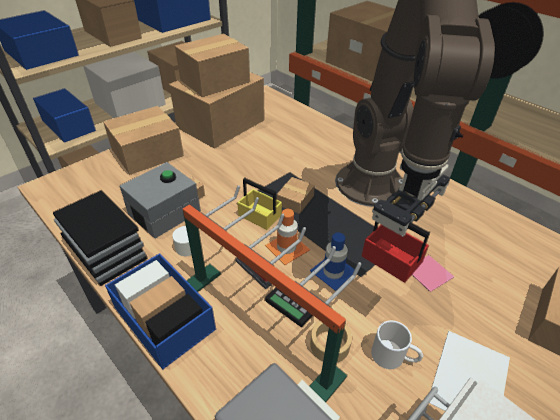

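View pics/w21.png

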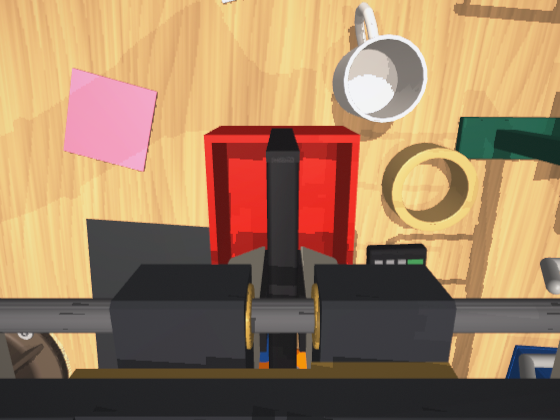

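```bash
python3 -m creep '[{"translation":[-0.017,0.01,0],"rot":[0,0,0],"jaw":0.0},{"translation":[-0.018,0.02,0],"rot":[0,0,0],"jaw":0.0},{"translation":[-0.017,0.02,0],"rot":[0,0,0],"jaw":0.0},{"translation":[0,0.025,0],"rot":[0,0,0],"jaw":0.0},{"translation":[0,0.025,0],"rot":[0,0,0],"jaw":0.0},{"translation":[0,0.02,0],"rot":[0,0,0],"jaw":0.0},{"translation":[0,0,0],"rot":[0,0,0],"jaw":0.0},{"translation":[0,0,0],"rot":[0,0,0],"jaw":0.0},{"translation":[0,0,0],"rot":[0,0,0],"jaw":0.0}]'; python3 - <<'E'
from h import *
to([0.615,.312,.32],4.2)
im=optics.get_image("scene"); crop("scene","s22.png",230,440,150,330,4)
im=optics.get_image("wrist"); cv2.imwrite("pics/w22.png",im[:,:,::-1])
crop("top","t22.png",130,330,80,230,4)
E
```

```text
clock: 35.02
position: [0.545, 0.3073, 0.3241]
ee_rot: [-2.138, -2.301, 0.004]
force: [-0.1, -0.2, -0.7]
width: 0.126
t 35.02 pos [0.545  0.3073 0.3241] yawY 4.2 z [-0.002 -0.001 -1.   ] F [-0.1 -0.2 -0.7] w 0.0115 q [-0.95  0.41  0.53  1.47 -0.21  1.32 -0.33]
shift tool [-0.5 70.2  3.9]
rot tool deg [-0.1  0.1  0. ]
shift in goal frame [-0.4 70.2  4.1]
```

View pics/s22.png

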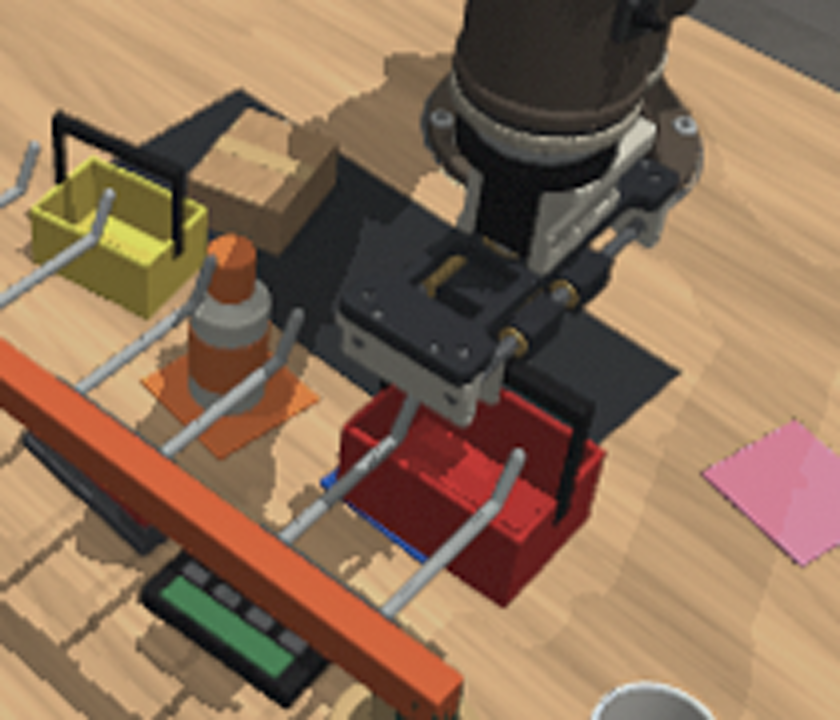

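View pics/w22.png

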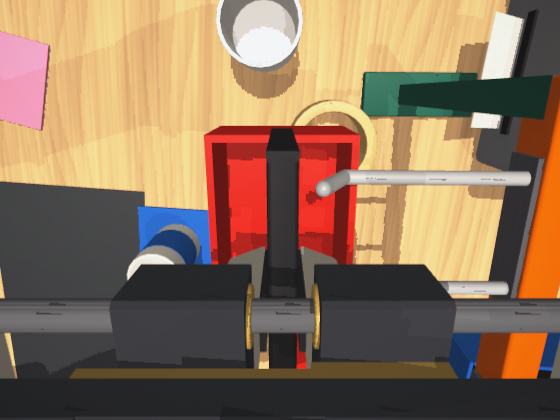

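View pics/t22.png

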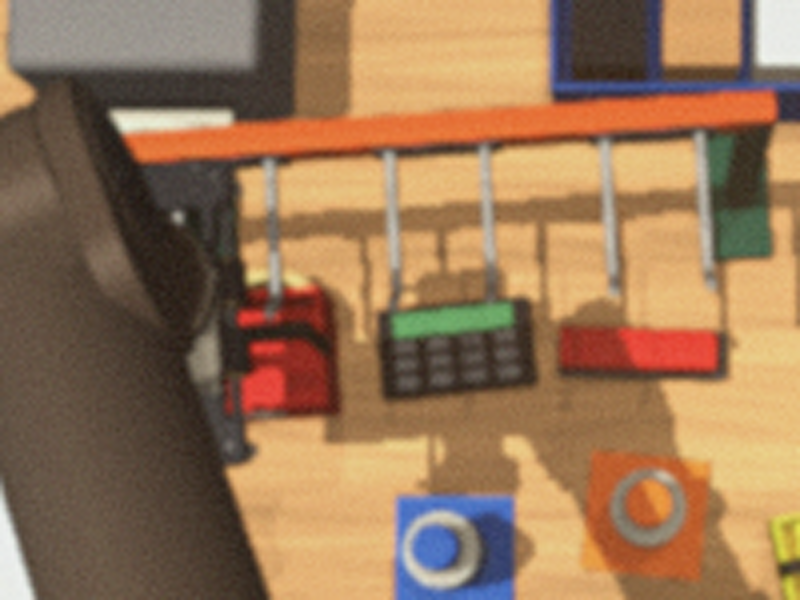

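```bash
python3 - <<'E'
from h import *
st()
print(ray("wrist",(324,189),.30),ray("wrist",(530,178),.27),ray("wrist",(508,288),.27), ray("wrist",(358,177),.27))
E
```

```text
t 35.22 pos [0.5451 0.3078 0.3256] yawY 4.3 z [-0.  0. -1.] F [-0.4 -0.1 -1.7] w 0.0115 q [-0.95  0.41  0.53  1.47 -0.21  1.32 -0.33]
[0.56266697 0.34440695 0.3       ] [0.67732847 0.35144644 0.27      ] [0.68181583 0.28498769 0.27      ] [0.58430945 0.34509507 0.27      ]
```

```bash
python3 -m creep '[{"translation":[0.003,0.01,0],"rot":[0,0,0],"jaw":0.0},{"translation":[0,0.02,0],"rot":[0,0,0],"jaw":0.0},{"translation":[0,0.02,0],"rot":[0,0,0],"jaw":0.0},{"translation":[0,0.015,0],"rot":[0,0,0],"jaw":0.0},{"translation":[0,0.007,0],"rot":[0,0,0],"jaw":0.0},{"translation":[0,0,0],"rot":[0,0,0],"jaw":0.0},{"translation":[0,0,0],"rot":[0,0,0],"jaw":0.0},{"translation":[0,0,0],"rot":[0,0,0],"jaw":0.0}]'; python3 - <<'E'
from h import *
to([0.617,.316,.275],4.2)
im=optics.get_image("scene"); crop("scene","s23.png",230,440,150,330,4)
im=optics.get_image("wrist"); cv2.imwrite("pics/w23.png",im[:,:,::-1])
E
```

```text
clock: 35.88
position: [0.6166, 0.316, 0.3257]
ee_rot: [-2.137, -2.302, 0.0]
force: [-0.6, -0.4, -0.6]
width: 0.126
t 35.88 pos [0.6166 0.316  0.3257] yawY 4.3 z [-0.001  0.    -1.   ] F [-0.6 -0.4 -0.6] w 0.0115 q [-0.85  0.53  0.53  1.28 -0.26  1.4  -0.27]
shift tool [-0.1  0.5 50.7]
rot tool deg [-0.  -0.   0.1]
shift in goal frame [-0.1  0.4 50.7]
```

View pics/s23.png

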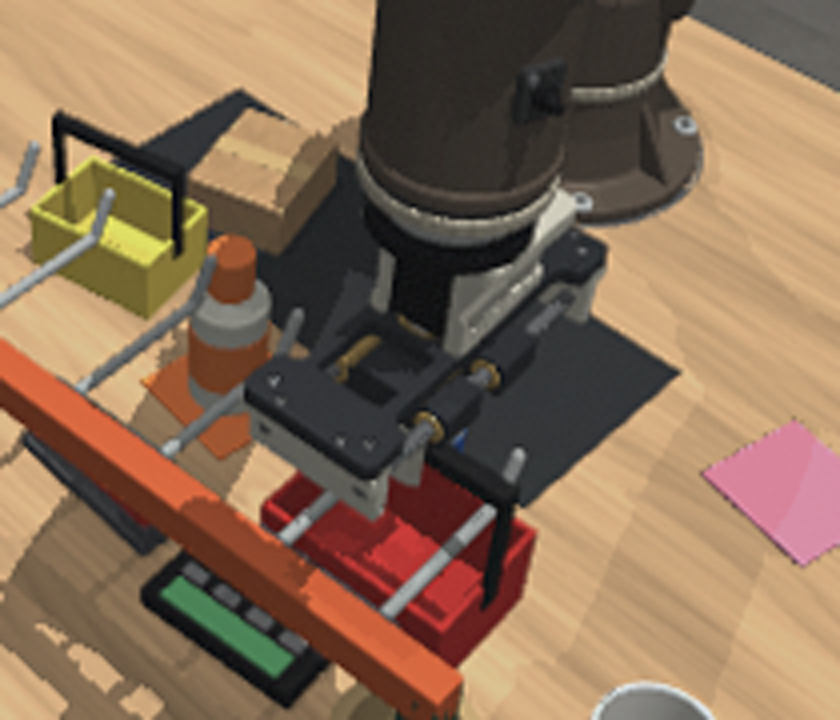

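View pics/w23.png

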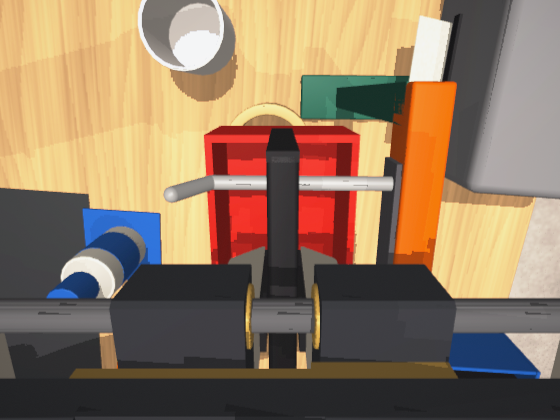

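Bar centred over the prongs. Lower.

```bash
python3 -m creep '[{"translation":[0,0,0.01],"rot":[0,0,0],"jaw":0.0},{"translation":[0,0,0.01],"rot":[0,0,0],"jaw":0.0},{"translation":[0,0,0.01],"rot":[0,0,0],"jaw":0.0},{"translation":[0,0,0.01],"rot":[0,0,0],"jaw":0.0},{"translation":[0,0,0.006],"rot":[0,0,0],"jaw":0.0},{"translation":[0,0,0],"rot":[0,0,0],"jaw":0.0},{"translation":[0,0,0],"rot":[0,0,0],"jaw":0.0}]'; python3 -m creep '[{"translation":[0,0,0.003],"rot":[0,0,0],"jaw":0.0},{"translation":[0,0,0],"rot":[0,0,0],"jaw":0.0},{"translation":[0,0,0],"rot":[0,0,0],"jaw":0.0}]'
```

```text
clock: 36.62
position: [0.6173, 0.3157, 0.279]
ee_rot: [-2.138, -2.302, 0.002]
force: [0.0, -0.0, -1.8]
width: 0.129
clock: 36.87
position: [0.6177, 0.3158, 0.2769]
ee_rot: [2.138, 2.302, 0.001]
force: [0.5, -0.6, -1.2]
width: 0.126
```

```bash
python3 -m creep '[{"translation":[0,0,0.002],"rot":[0,0,0],"jaw":0.0},{"translation":[0,0,0],"rot":[0,0,0],"jaw":0.0},{"translation":[0,0,0],"rot":[0,0,0],"jaw":0.0}]'; python3 -m creep '[{"translation":[0,0,0.002],"rot":[0,0,0],"jaw":0.0},{"translation":[0,0,0],"rot":[0,0,0],"jaw":0.0},{"translation":[0,0,0],"rot":[0,0,0],"jaw":0.0}]'
```

```text
clock: 37.12
position: [0.6179, 0.3159, 0.2753]
ee_rot: [2.138, 2.302, 0.002]
force: [-1.0, 0.5, 2.8]
width: 0.125
clock: 37.37
position: [0.6179, 0.3159, 0.2751]
ee_rot: [2.138, 2.302, 0.004]
force: [-5.0, -1.5, 14.1]
width: 0.123
```

```bash
python3 -m creep '[{"translation":[0,0,-0.002],"rot":[0,0,0],"jaw":0.03},{"translation":[0,0,0],"rot":[0,0,0],"jaw":0.035},{"translation":[0,0,0],"rot":[0,0,0],"jaw":0.035},{"translation":[0,0,0],"rot":[0,0,0],"jaw":0.035},{"translation":[0,0,0],"rot":[0,0,0],"jaw":0.035},{"translation":[0,0,-0.015],"rot":[0,0,0],"jaw":0.035},{"translation":[0,0,-0.02],"rot":[0,0,0],"jaw":0.035},{"translation":[0,0,-0.03],"rot":[0,0,0],"jaw":0.035},{"translation":[0,0,-0.03],"rot":[0,0,0],"jaw":0.035},{"translation":[0,0,0],"rot":[0,0,0],"jaw":0.035}]'; python3 - <<'E'
from h import *
st()
im=optics.get_image("scene"); crop("scene","s24.png",230,440,150,330,4)
im=optics.get_image("wrist"); cv2.imwrite("pics/w24.png",im[:,:,::-1])
E
```

```text
clock: 38.2
position: [0.6194, 0.316, 0.3758]
ee_rot: [2.136, 2.3, 0.012]
force: [0.9, -0.1, 0.8]
width: 0.38
t 38.2 pos [0.6194 0.316  0.3758] yawY 4.2 z [ 0.008  0.004 -1.   ] F [ 0.9 -0.1  0.8] w 0.0349 q [-0.85  0.52  0.54  1.18 -0.26  1.5  -0.28]
```

View pics/s24.png

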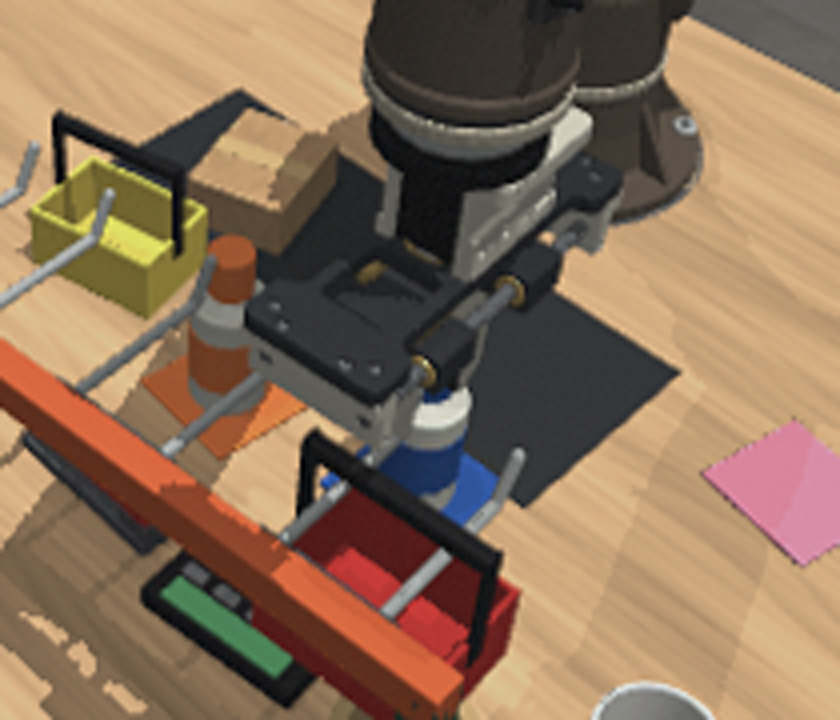

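View pics/w24.png

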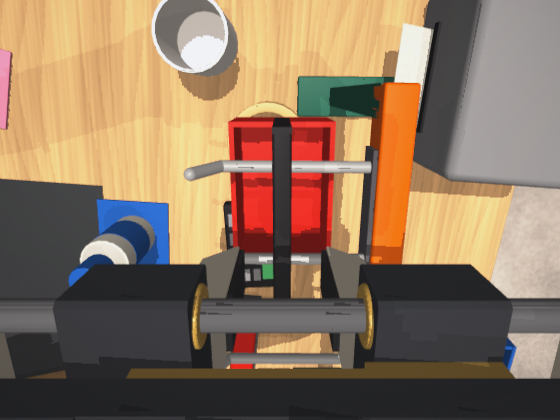

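```bash
python3 -m creep '[{"translation":[0,-0.03,0],"rot":[0,0,0],"jaw":0.05},{"translation":[0,-0.04,0],"rot":[0,0,0],"jaw":0.05},{"translation":[0,-0.04,0],"rot":[0,0,0],"jaw":0.05},{"translation":[0,-0.04,0],"rot":[0,0,0],"jaw":0.05},{"translation":[-0.03,-0.03,0],"rot":[0,0,0],"jaw":0.05},{"translation":[-0.04,0,0.01],"rot":[0,0,0],"jaw":0.05},{"translation":[-0.04,0,0.015],"rot":[0,0,0],"jaw":0.05},{"translation":[-0.04,0,0.015],"rot":[0,0,0],"jaw":0.05},{"translation":[-0.04,0,0.015],"rot":[0,0,0],"jaw":0.05},{"translation":[-0.04,0,0.015],"rot":[0,0,0],"jaw":0.05},{"translation":[-0.04,0,0.015],"rot":[0,0,0],"jaw":0.05},{"translation":[-0.04,0,0.015],"rot":[0,0,0],"jaw":0.05}]'; python3 - <<'E'
from h import *
to([0.4095,-.155,.23],9.3)
E
```

```text
clock: 39.35
position: [0.4596, -0.0018, 0.2701]
ee_rot: [-2.136, -2.302, 0.002]
force: [1.3, 1.1, 0.3]
width: 0.549
t 39.35 pos [ 0.4596 -0.0018  0.2701] yawY 4.3 z [-0.002  0.    -1.   ] F [1.3 1.1 0.3] w 0.0504 q [-0.74  0.14  0.72  1.95 -0.1   1.09  0.1 ]
shift tool [-149.1  -61.3   40.2]
rot tool deg [-0.1 -0.  -5. ]
shift in goal frame [-143.1  -74.2   40.1]
```

```bash
python3 -m creep '[{"translation":[-0.035,-0.013,0.008],"rot":[0,0,0],"jaw":0.05},{"translation":[-0.035,-0.013,0.008],"rot":[0,0,0],"jaw":0.05},{"translation":[-0.035,-0.013,0.008],"rot":[0,0,0],"jaw":0.05},{"translation":[-0.025,-0.013,0.008],"rot":[0,0,-5],"jaw":0.05},{"translation":[0,0,0],"rot":[0,0,0],"jaw":0.05},{"translation":[0,0,0],"rot":[0,0,0],"jaw":0.05},{"translation":[0,0,0],"rot":[0,0,0],"jaw":0.05}]'; python3 - <<'E'
from h import *
to([0.4095,-.155,.23],9.3)
im=optics.get_image("wrist"); cv2.imwrite("pics/w25.png",im[:,:,::-1])
E
```

```text
clock: 39.93
position: [0.4184, -0.1328, 0.2392]
ee_rot: [-2.036, -2.391, 0.001]
force: [0.1, 0.7, -0.2]
width: 0.544
t 39.93 pos [ 0.4184 -0.1328  0.2392] yawY 9.2 z [-0.001  0.    -1.   ] F [ 0.1  0.7 -0.2] w 0.05 q [-0.51  0.14  0.8   2.05 -0.12  1.    0.51]
shift tool [-20.5 -12.3   9.2]
rot tool deg [-0.1 -0.  -0.1]
shift in goal frame [-20.4 -12.3   9.2]
```

View pics/w25.png

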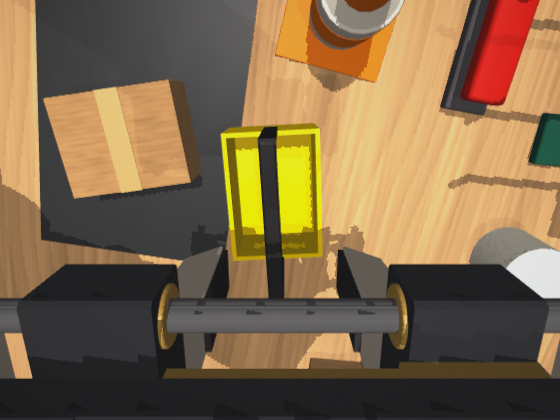

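```bash
python3 - <<'E'
from h import *
a=ray("wrist",(269.5,130),.131);b=ray("wrist",(276,295),.131)
d=(b-a)/np.linalg.norm(b-a); print(a,b,np.linalg.norm(b-a),"ctr",a+d*.061,"ang",np.degrees(np.arctan2(d[0],-d[1])))
print([ray("wrist",p,.06)[:2] for p in [(222,130),(319,127),(322,256),(234,259)]])
print(np.mean([ray("wrist",p,.06)[:2] for p in [(222,130),(319,127),(322,256),(234,259)]],0))
E
```

```text
[ 0.4026943 -0.0800771  0.131    ] [ 0.42600142 -0.20036665  0.131     ] 0.1225267211152706 ctr [ 0.41429776 -0.13996332  0.131     ] ang 10.965665103712675
[array([ 0.36181174, -0.09353566]), array([ 0.44232035, -0.07792125]), array([ 0.46737216, -0.19386766]), array([ 0.38659729, -0.21007637])]
[ 0.41452538 -0.14385023]
```

```bash
python3 -m creep '[{"translation":[0,0,0],"rot":[0,0,-1.8],"jaw":0.05},{"translation":[-0.008,-0.005,0.01],"rot":[0,0,0],"jaw":0.05},{"translation":[0,0,0.025],"rot":[0,0,0],"jaw":0.05},{"translation":[0,0,0.02],"rot":[0,0,0],"jaw":0.05},{"translation":[0,0,0],"rot":[0,0,0],"jaw":0.05},{"translation":[0,0,0],"rot":[0,0,0],"jaw":0.05}]'; python3 - <<'E'
from h import *
to([0.4144,-.142,.12],11)
im=optics.get_image("wrist"); cv2.imwrite("pics/w26.png",im[:,:,::-1])
E
```

```text
clock: 40.48
position: [0.4151, -0.1414, 0.1844]
ee_rot: [-1.995, -2.424, 0.003]
force: [0.3, -0.6, 0.3]
width: 0.548
t 40.48 pos [ 0.4151 -0.1414  0.1844] yawY 11.1 z [-0.002 -0.    -1.   ] F [ 0.3 -0.6  0.3] w 0.0503 q [-0.44  0.23  0.78  2.12 -0.21  0.87  0.66]
shift tool [-0.4 -0.6 64.4]
rot tool deg [-0.1 -0.   0.1]
shift in goal frame [-0.4 -0.7 64.4]
```

View pics/w26.png

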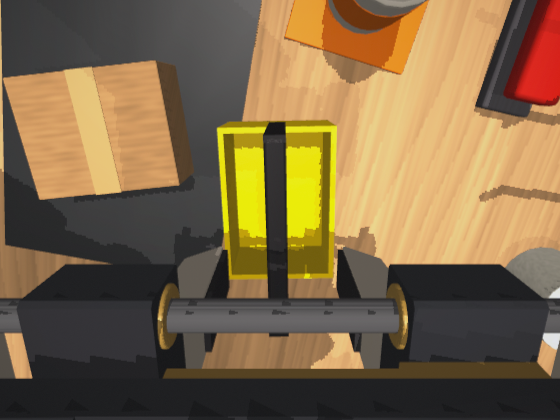

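```bash
python3 - <<'E'
from h import *
a=ray("wrist",(275,130),.131);b=ray("wrist",(279,336),.131); print(a,b,(a+b)/2,np.linalg.norm(a-b))
s,R=st(); print(R.T@((a+b)/2-s["position"]))
E
```

```text
[ 0.4015649  -0.08413854  0.131     ] [ 0.4271786  -0.20598826  0.131     ] [ 0.41437175 -0.1450634   0.131     ] 0.12451271351571633
t 40.53 pos [ 0.4157 -0.1418  0.1852] yawY 11.1 z [-0. -0. -1.] F [ 0.1 -0.   0.7] w 0.0501 q [-0.44  0.23  0.78  2.12 -0.21  0.87  0.66]
[-0.00292283 -0.00192419  0.05422307]
```

```bash
python3 -m creep '[{"translation":[-0.002,-0.002,0.02],"rot":[0,0,0],"jaw":0.05},{"translation":[0,0,0.025],"rot":[0,0,0],"jaw":0.05},{"translation":[0,0,0.015],"rot":[0,0,0],"jaw":0.05},{"translation":[0,0,0.005],"rot":[0,0,0],"jaw":0.05},{"translation":[0,0,0],"rot":[0,0,0],"jaw":0.05},{"translation":[0,0,0],"rot":[0,0,0],"jaw":0.05}]';  python3 -m creep '[{"translation":[0,0,0],"rot":[0,0,0],"jaw":0.0},{"translation":[0,0,0],"rot":[0,0,0],"jaw":0.0},{"translation":[0,0,0],"rot":[0,0,0],"jaw":0.0},{"translation":[0,0,0],"rot":[0,0,0],"jaw":0.0},{"translation":[0,0,0],"rot":[0,0,0],"jaw":0.0},{"translation":[0,0,0],"rot":[0,0,0],"jaw":0.0},{"translation":[0,0,0],"rot":[0,0,0],"jaw":0.0}]' 40; python3 -m creep '[{"translation":[0,0,-0.01],"rot":[0,0,0],"jaw":0.0},{"translation":[0,0,-0.02],"rot":[0,0,0],"jaw":0.0},{"translation":[0,0,-0.025],"rot":[0,0,0],"jaw":0.0},{"translation":[0,0,-0.03],"rot":[0,0,0],"jaw":0.0},{"translation":[0,0,-0.03],"rot":[0,0,0],"jaw":0.0},{"translation":[0,0,-0.03],"rot":[0,0,3.5],"jaw":0.0},{"translation":[0,0,-0.03],"rot":[0,0,3.5],"jaw":0.0},{"translation":[0,0,-0.02],"rot":[0,0,0],"jaw":0.0},{"translation":[0,0,-0.01],"rot":[0,0,0],"jaw":0.0},{"translation":[0,0,0],"rot":[0,0,0],"jaw":0.0},{"translation":[0,0,0],"rot":[0,0,0],"jaw":0.0}]'; python3 - <<'E'
from h import *
to([0.545,.01,.325],4.0)
im=optics.get_image("wrist"); cv2.imwrite("pics/w27.png",im[:,:,::-1])
E
```

```text
clock: 41.03
position: [0.4145, -0.1449, 0.1208]
ee_rot: [1.997, 2.424, 0.001]
force: [-0.4, -0.4, 1.3]
width: 0.545
clock: 41.62
position: [0.4136, -0.1448, 0.1197]
ee_rot: [-1.998, -2.424, 0.0]
force: [-1.1, -0.7, -1.8]
width: 0.123
clock: 42.53
position: [0.4134, -0.1447, 0.3243]
ee_rot: [-2.141, -2.299, -0.0]
force: [-0.6, 0.9, -3.1]
width: 0.124
t 42.53 pos [ 0.4134 -0.1447  0.3243] yawY 4.1 z [-0.  0. -1.] F [-0.6  0.9 -3.1] w 0.0114 q [-0.58  0.02  0.84  1.91 -0.02  1.21  0.34]
shift tool [144.9 142.2  -0.7]
rot tool deg [-0.  -0.   0.1]
shift in goal frame [145.1 142.1  -0.7]
```

View pics/w27.png

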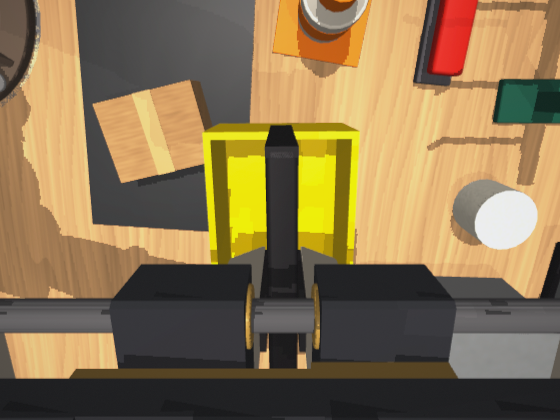

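```bash
python3 -m creep '[{"translation":[0.015,0.01,0],"rot":[0,0,0],"jaw":0.0},{"translation":[0.025,0.015,0],"rot":[0,0,0],"jaw":0.0},{"translation":[0.03,0.02,0],"rot":[0,0,0],"jaw":0.0},{"translation":[0.03,0.02,0],"rot":[0,0,0],"jaw":0.0},{"translation":[0.03,0.025,0],"rot":[0,0,0],"jaw":0.0},{"translation":[0.015,0.025,0],"rot":[0,0,0],"jaw":0.0},{"translation":[0,0.02,0],"rot":[0,0,0],"jaw":0.0},{"translation":[0,0.01,0],"rot":[0,0,0],"jaw":0.0},{"translation":[0,0,0],"rot":[0,0,0],"jaw":0.0},{"translation":[0,0,0],"rot":[0,0,0],"jaw":0.0}]'; python3 - <<'E'
from h import *
to([0.637,.015,.325],4.0)
im=optics.get_image("wrist"); cv2.imwrite("pics/w28.png",im[:,:,::-1])
E
```

```text
clock: 43.42
position: [0.5472, 0.0087, 0.3234]
ee_rot: [-2.144, -2.295, 0.005]
force: [-1.2, -0.7, -1.6]
width: 0.128
t 43.42 pos [0.5472 0.0087 0.3234] yawY 3.9 z [-0.003 -0.002 -1.   ] F [-1.2 -0.7 -1.6] w 0.0118 q [-0.67  0.28  0.73  1.68 -0.2   1.26  0.17]
shift tool [ 0.2 90.  -1.9]
rot tool deg [-0.2  0.1 -0.1]
shift in goal frame [ 0.1 90.  -1.6]
```

View pics/w28.png

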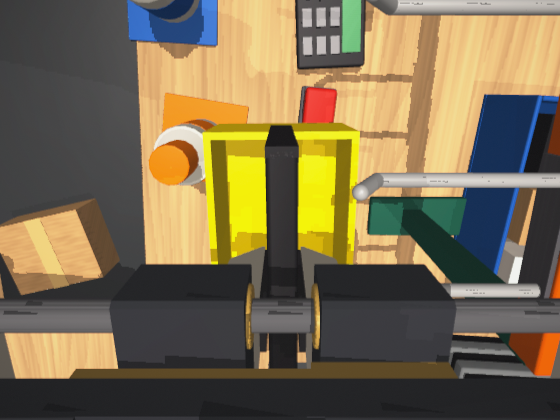

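```bash
python3 - <<'E'
from h import *
st()
print(ray("wrist",(361,192),.30),ray("wrist",(540,290),.27),ray("wrist",(558,180),.27),ray("wrist",(390,180),.27))
E
```

```text
t 43.47 pos [0.5469 0.0086 0.3239] yawY 3.9 z [-0.002 -0.001 -1.   ] F [ 0.1  0.  -1.2] w 0.0117 q [-0.67  0.28  0.73  1.68 -0.2   1.26  0.17]
[0.58162097 0.04521975 0.3       ] [ 0.70113834 -0.01425412  0.27      ] [0.69329551 0.05156384 0.27      ] [0.60328047 0.04545387 0.27      ]
```

```bash
python3 -m creep '[{"translation":[0.001,0.01,-0.002],"rot":[0,0,0],"jaw":0.0},{"translation":[0,0.02,0],"rot":[0,0,0],"jaw":0.0},{"translation":[0,0.02,0],"rot":[0,0,0],"jaw":0.0},{"translation":[0,0.02,0],"rot":[0,0,0],"jaw":0.0},{"translation":[0,0.013,0],"rot":[0,0,0],"jaw":0.0},{"translation":[0,0.007,0],"rot":[0,0,0],"jaw":0.0},{"translation":[0,0,0],"rot":[0,0,0],"jaw":0.0},{"translation":[0,0,0],"rot":[0,0,0],"jaw":0.0},{"translation":[0,0,0],"rot":[0,0,0],"jaw":0.0}]'; python3 - <<'E'
from h import *
to([0.637,.0155,.275],4.0)
crop("scene","s29.png",150,360,120,300,4)
im=optics.get_image("wrist"); cv2.imwrite("pics/w29.png",im[:,:,::-1])
E
```

```text
clock: 44.22
position: [0.6372, 0.0169, 0.3259]
ee_rot: [2.143, 2.297, -0.0]
force: [6.8, -0.7, -17.1]
width: 0.125
t 44.22 pos [0.6372 0.0169 0.3259] yawY 4.0 z [-0. -0. -1.] F [  6.8  -0.7 -17.1] w 0.0114 q [-0.56  0.46  0.71  1.45 -0.3   1.35  0.23]
shift tool [-1.4 -0.3 50.9]
rot tool deg [-0.  0. -0.]
shift in goal frame [-1.4 -0.3 50.9]
```

View pics/s29.png

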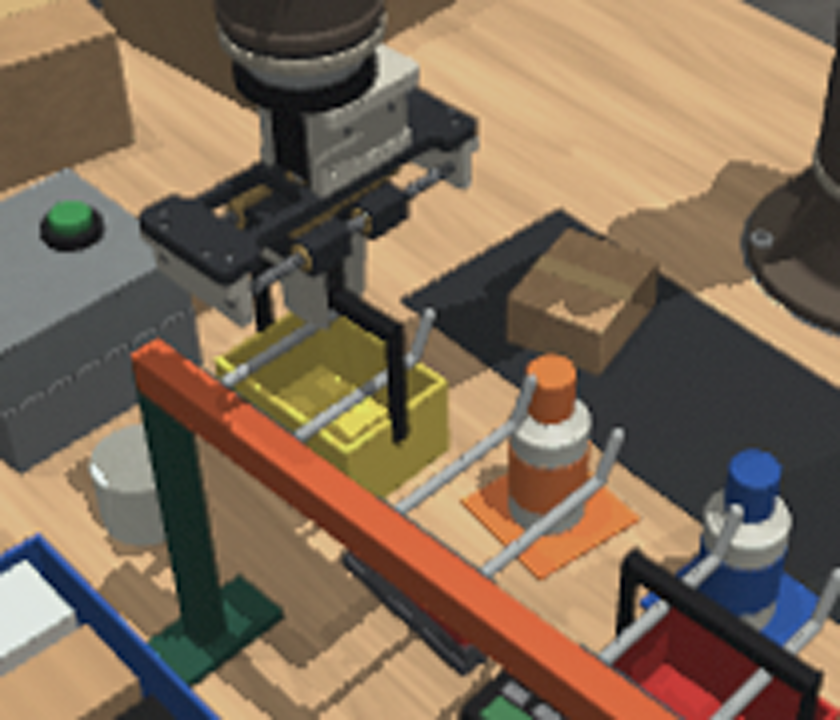

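View pics/w29.png

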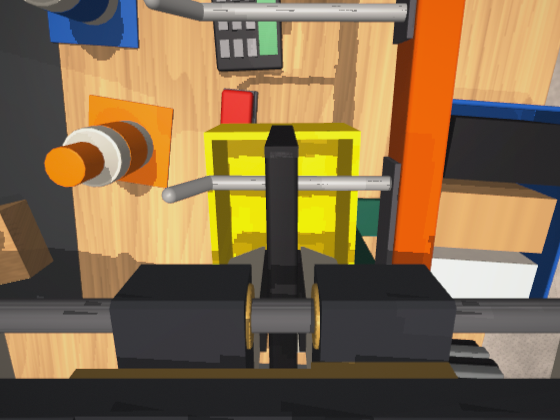

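The basket rim is brushing the underside of the prongs (−17 N), so lowering should relieve it.

```bash
python3 -m creep '[{"translation":[-0.001,0,0.01],"rot":[0,0,0],"jaw":0.0},{"translation":[0,0,0],"rot":[0,0,0],"jaw":0.0},{"translation":[0,0,0],"rot":[0,0,0],"jaw":0.0}]'; python3 -m creep '[{"translation":[0,0,0.01],"rot":[0,0,0],"jaw":0.0},{"translation":[0,0,0.01],"rot":[0,0,0],"jaw":0.0},{"translation":[0,0,0.01],"rot":[0,0,0],"jaw":0.0},{"translation":[0,0,0.007],"rot":[0,0,0],"jaw":0.0},{"translation":[0,0,0],"rot":[0,0,0],"jaw":0.0},{"translation":[0,0,0],"rot":[0,0,0],"jaw":0.0}]'; python3 - <<'E'
from h import *
im=optics.get_image("wrist"); cv2.imwrite("pics/w30.png",im[:,:,::-1])
E
```

```text
clock: 44.57
position: [0.6372, 0.0161, 0.317]
ee_rot: [-2.142, -2.297, -0.0]
force: [-0.4, -0.5, -2.0]
width: 0.127
clock: 45.07
position: [0.6376, 0.0164, 0.2791]
ee_rot: [-2.142, -2.298, 0.002]
force: [0.7, -0.1, -2.0]
width: 0.127
```

View pics/w30.png

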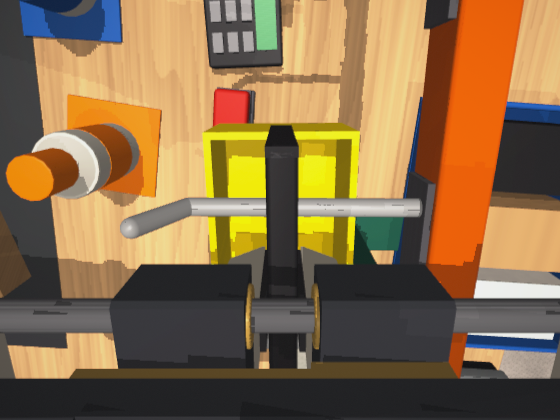

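```bash
python3 -m creep '[{"translation":[0,0,0.002],"rot":[0,0,0],"jaw":0.0},{"translation":[0,0,0.002],"rot":[0,0,0],"jaw":0.0},{"translation":[0,0,0],"rot":[0,0,0],"jaw":0.0},{"translation":[0,0,0],"rot":[0,0,0],"jaw":0.0}]';python3 -m creep '[{"translation":[0,0,0.002],"rot":[0,0,0],"jaw":0.0},{"translation":[0,0,0],"rot":[0,0,0],"jaw":0.0},{"translation":[0,0,0],"rot":[0,0,0],"jaw":0.0}]'
```

```text
clock: 45.45
position: [0.6379, 0.0164, 0.2758]
ee_rot: [2.142, 2.298, 0.0]
force: [0.1, -0.9, -1.5]
width: 0.124
clock: 45.7
position: [0.6382, 0.0163, 0.2744]
ee_rot: [2.142, 2.298, 0.001]
force: [-0.7, -0.3, 3.9]
width: 0.123
```

```bash
python3 -m creep '[{"translation":[0,0,0],"rot":[0,0,0],"jaw":0.03},{"translation":[0,0,0],"rot":[0,0,0],"jaw":0.035},{"translation":[0,0,0],"rot":[0,0,0],"jaw":0.035},{"translation":[0,0,0],"rot":[0,0,0],"jaw":0.035},{"translation":[0,0,0],"rot":[0,0,0],"jaw":0.035},{"translation":[0,0,-0.015],"rot":[0,0,0],"jaw":0.035},{"translation":[0,0,-0.02],"rot":[0,0,0],"jaw":0.035},{"translation":[0,0,-0.03],"rot":[0,0,0],"jaw":0.035},{"translation":[0,0,-0.03],"rot":[0,0,0],"jaw":0.035},{"translation":[0,-0.03,0],"rot":[0,0,0],"jaw":0.035},{"translation":[0,-0.04,0],"rot":[0,0,0],"jaw":0.035},{"translation":[0,-0.04,0],"rot":[0,0,0],"jaw":0.035}]'; python3 -m creep '[{"translation":[0,-0.04,0],"rot":[0,0,0],"jaw":0.035},{"translation":[0,-0.04,0],"rot":[0,0,0],"jaw":0.035},{"translation":[0,0,0],"rot":[0,0,0],"jaw":0.035},{"translation":[0,0,0],"rot":[0,0,0],"jaw":0.035}]'; python3 - <<'E'
from h import *
st()
im=optics.get_image("scene"); cv2.imwrite("pics/s31.png",im[:,:,::-1]);cv2.imwrite("pics/s31c.png",cv2.resize(im[130:390,120:420,::-1],None,fx=2.3,fy=2.3))
im=optics.get_image("top"); cv2.imwrite("pics/t31.png",cv2.resize(im[80:300,130:460,::-1],None,fx=2.4,fy=2.4))
E
```

```text
clock: 46.7
position: [0.5275, 0.0083, 0.3684]
ee_rot: [2.141, 2.297, -0.001]
force: [-1.0, -0.5, 1.4]
width: 0.378
clock: 47.03
position: [0.4467, 0.0028, 0.3694]
ee_rot: [-2.14, -2.298, -0.006]
force: [1.4, 0.7, -0.6]
width: 0.383
t 47.03 pos [0.4467 0.0028 0.3694] yawY 4.1 z [ 0.001  0.004 -1.   ] F [ 1.4  0.7 -0.6] w 0.0352 q [-0.82  0.01  0.73  1.81 -0.01  1.32 -0.02]
```

View pics/s31c.png

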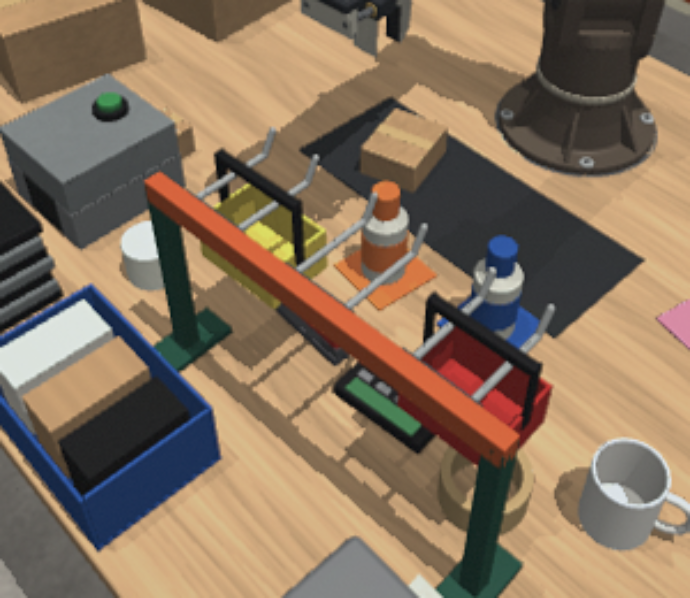

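View pics/t31.png

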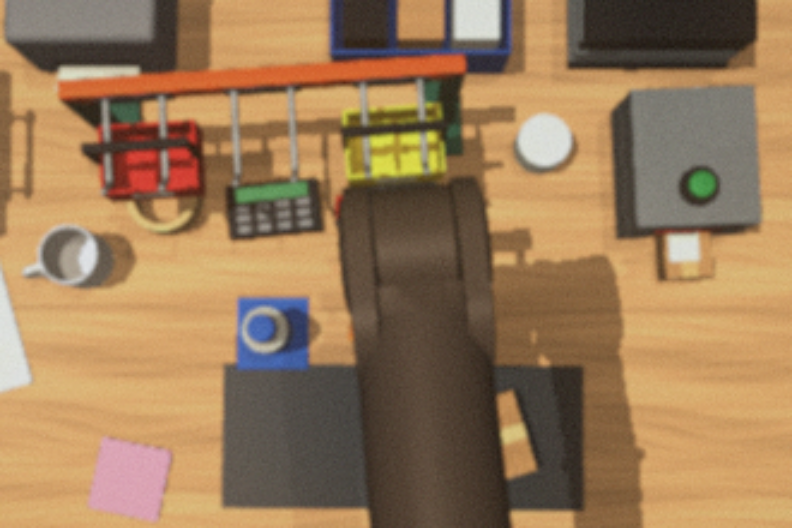

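```bash
python3 -m creep '[{"translation":[-0.03,0,0],"rot":[0,0,0],"jaw":0.05},{"translation":[-0.04,0,0],"rot":[0,0,0],"jaw":0.05},{"translation":[-0.04,0,0],"rot":[0,0,0],"jaw":0.05},{"translation":[-0.04,0,0],"rot":[0,0,0],"jaw":0.05},{"translation":[-0.04,0,0],"rot":[0,0,0],"jaw":0.05},{"translation":[-0.03,0,0],"rot":[0,0,0],"jaw":0.05},{"translation":[0,0,0],"rot":[0,0,0],"jaw":0.05},{"translation":[0,0,0],"rot":[0,0,0],"jaw":0.05},{"translation":[0,0,0],"rot":[0,0,0],"jaw":0.05}]'; python3 - <<'E'
from h import *
st()
im=optics.get_image("scene"); cv2.imwrite("pics/s32.png",im[:,:,::-1])
im=optics.get_image("top"); cv2.imwrite("pics/t32.png",im[:,:,::-1]); cv2.imwrite("pics/t32c.png",cv2.resize(im[100:250,150:350,::-1],None,fx=4,fy=4))
cv2.imwrite("pics/t32d.png",cv2.resize(im[100:240,350:460,::-1],None,fx=4,fy=4))
for k,z in dict(basket0=0,tape_roll=0,calculator=0,stapler=0,mug=0,label_roll=0,parcel=0,bottle_blue=0.004,bottle_orange=.004,hook0=.28,bar0=.28).items():
    print(k,[(round(float(a["score"]),2),ray("top",a["location"],z).round(3)[:2].tolist()) for a in optics.pinpoint("top",k)[:3]])
E
```

```text
clock: 47.88
position: [0.4647, -0.2163, 0.3682]
ee_rot: [-2.142, -2.298, 0.003]
force: [0.1, -0.3, -0.3]
width: 0.546
t 47.88 pos [ 0.4647 -0.2163  0.3682] yawY 4.0 z [-0.002 -0.001 -1.   ] F [ 0.1 -0.3 -0.3] w 0.0501 q [-0.44  0.2   0.95  1.68 -0.17  1.34  0.61]
basket0 [(0.61, [0.647, 0.348]), (0.6, [0.668, 0.02]), (0.39, [0.675, 0.377])]
tape_roll [(0.56, [0.611, 0.341])]
calculator [(0.84, [0.592, 0.177])]
stapler [(0.56, [0.578, 0.02])]
mug [(0.95, [0.516, 0.448])]
label_roll [(0.64, [0.667, -0.186])]
parcel []
bottle_blue [(0.72, [0.411, 0.182])]
bottle_orange [(0.53, [0.447, 0.013])]
hook0 [(0.85, [0.626, 0.172]), (0.71, [0.624, 0.313]), (0.65, [0.405, 0.144])]
bar0 [(0.74, [0.644, 0.024]), (0.69, [0.614, 0.312]), (0.29, [0.545, 0.151])]
```

View pics/t32.png

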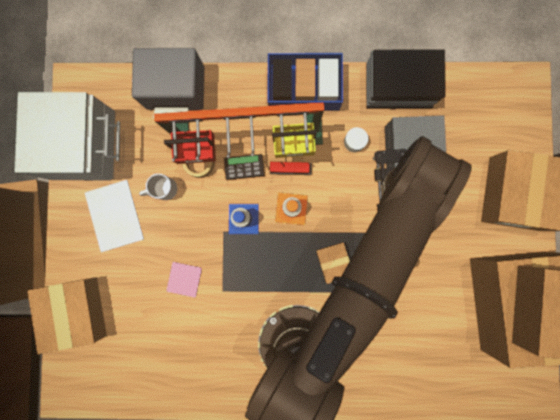

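View pics/t32c.png

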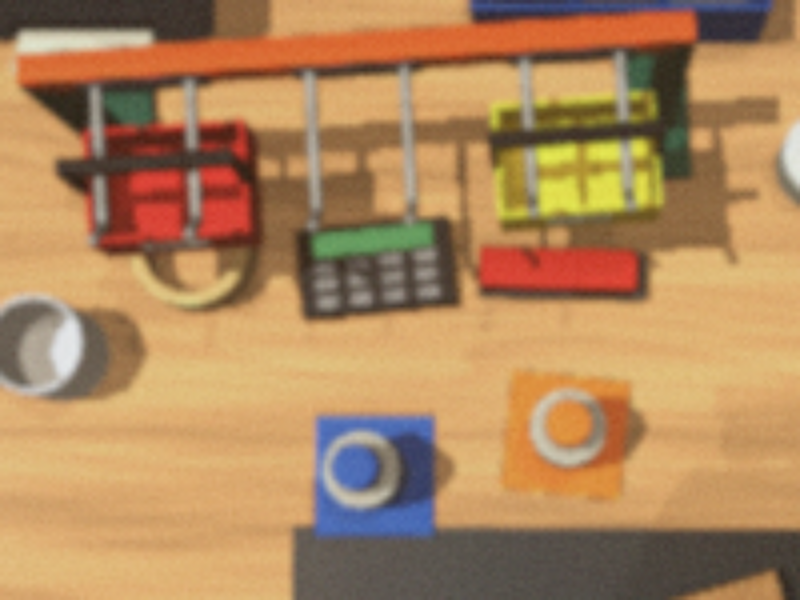

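View pics/t32d.png

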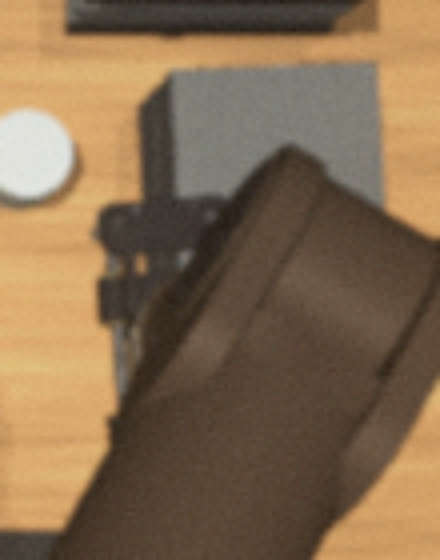

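View pics/s32.png

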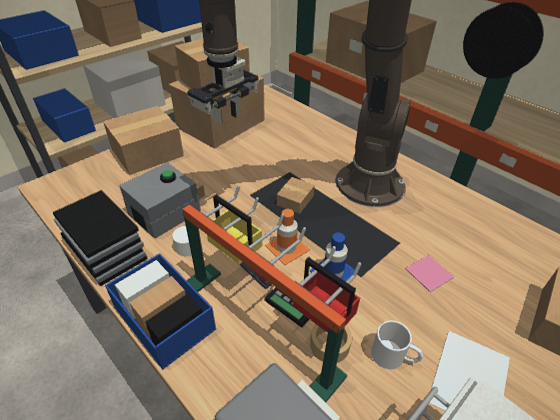

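```bash
python3 -m creep '[{"translation":[0.03,0,0],"rot":[0,0,0],"jaw":0.05},{"translation":[0.04,0,0],"rot":[0,0,0],"jaw":0.05},{"translation":[0.04,0,0],"rot":[0,0,0],"jaw":0.05},{"translation":[0.04,-0.02,0],"rot":[0,0,0],"jaw":0.05},{"translation":[0.03,-0.02,0],"rot":[0,0,0],"jaw":0.05},{"translation":[0,0,0],"rot":[0,0,0],"jaw":0.05},{"translation":[0,0,0],"rot":[0,0,0],"jaw":0.05},{"translation":[0,0,0],"rot":[0,0,0],"jaw":0.05},{"translation":[0,0,0],"rot":[0,0,0],"jaw":0.05},{"translation":[0,0,0],"rot":[0,0,0],"jaw":0.05},{"translation":[0,0,0],"rot":[0,0,0],"jaw":0.05},{"translation":[0,0,0],"rot":[0,0,0],"jaw":0.05}]'; python3 - <<'E'
from h import *
st()
crop("top","t33.png",370,460,110,210,6)
E
```

```text
clock: 49.53
position: [0.4131, -0.043, 0.3686]
ee_rot: [2.144, 2.296, -0.001]
force: [0.4, 0.9, 0.1]
width: 0.546
t 49.53 pos [ 0.4131 -0.043   0.3686] yawY 3.9 z [-0.    -0.001 -1.   ] F [0.4 0.9 0.1] w 0.0501 q [-0.84 -0.08  0.78  1.87  0.06  1.33 -0.01]
```

View pics/t33.png

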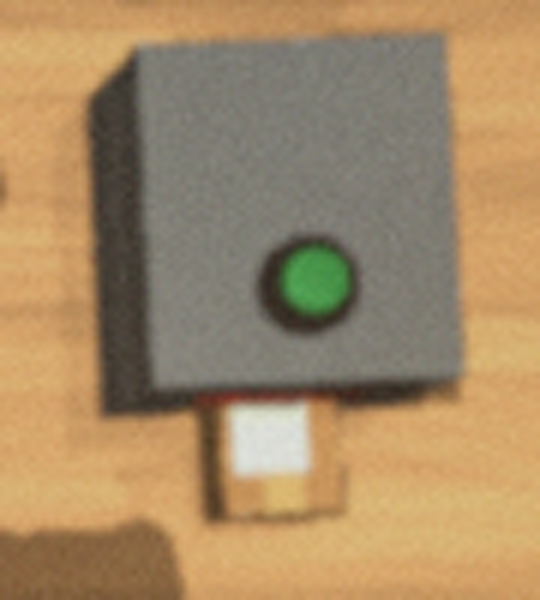

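```bash
python3 - <<'E'
from h import *
f=lambda p,z: ray("top",(370+p[0]/6,110+p[1]/6),z)
print(f((222,515),.05),f((345,512),.05),f((205,520),0),"front",f((155,388),.125),f((462,376),.125))
E
```

```text
[ 0.48584124 -0.3542317   0.05      ] [ 0.48775592 -0.41986983  0.05      ] [ 0.4873068  -0.35781647  0.        ] front [ 0.54436174 -0.30133572  0.125     ] [ 0.55105573 -0.45703688  0.125     ]
```

```bash
python3 - <<'E'
from h import *
print(arm.sign_off()); st()
E
```

```text
the job is handed in; nothing more can be done
None
the job is handed in; nothing more can be done
```

I handed the job in at about 50 s, with the gripper open and clear of everything. No verdict was reported.

- **Parcel:** It is fully home. A final push of about 34 N did not move it. In the last top picture about 60.8 mm stands out of the slot, against 60 mm expected.
- **Button:** I pressed it to its stop with the parcel home. The press peaked at about 55 N with the closed fingertips, more than the 5 N needed. It sprang back through about 6 mm of travel.
- **Bottles:** They are swapped and upright. The blue one reads (0.411, 0.182) on a mat centred at about (0.413, 0.181). The orange one reads (0.447, 0.013) on a mat centred at about (0.446, 0.020). Each has 20 mm of margin when centred.
- **Baskets:** Red hangs on the left hook and yellow on the right, each with its bar across both prongs. While I moved yellow in, its rim briefly rubbed under the prongs (about 17 N), and lowering it cleared that. I saw no green basket in any picture.
- **Bystanders:** All stand where they were, within about 1 cm by the network readings, and I saw no knock. The detector did not find the parcel in its last look because the arm covered it. I checked the parcel from its corners in a later picture instead.

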